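# Zero a contact probe in its cup and check an adapter's earth rail

### The arm

A 6-joint arm with a two-finger parallel gripper is mounted at the origin on the work surface. World frame = base frame: x ahead of the robot, y to its left, z up, the work surface at z = 0. Lengths are in m, angles in rad, forces in N, time in s.
With the tool pointing down it reaches from about 0.225 to 0.875 m from the base axis. Payload 3.4 kg.
Tool frame: the origin (TCP) lies where the fingers leave the gripper's body, on its centre line; the fingertips stand 73 mm ahead of it and the grasp point (between the pads) lies 54 mm ahead of it (manip.pinch_z is the distance from the TCP to the grasp point, in m); z points along the fingers, y is the line along which they close (so a half turn about z gives the same grasp; the last joint's range is limited). The gripper opens to 85 mm and grips with 20 to 120 N. Pads are 22 mm wide; open, the fingers measure 114 mm over their backs; the gripper's body (76 mm by 85 mm) begins 54 mm behind the grasp point. The pads swing forward as they close: fully open they stand 13 mm farther back than shut.
Start: joints at [1.187, 0.276, 1.505, -0, 1.361, -0.121], TCP at [0.149, 0.555, 0.304] pointing down, gripper open.
Joint ranges: [-2.89, 2.89], [-0.75, 2.08], [0.22, 2.7], [-1.18, 4.32], [0.11, 2.71], [-2.7, 2.7]. Speed limits (rad/s): [2.57, 2.57, 3.14, 3.14, 3.14, 3.14].

### API

Orientations are given as a unit quaternion [w, x, y, z].
In Python, from rig import readout, imaging, manip gives the robot as it stands. The module is installed in compiled form; this text tells all that it offers.
- The arm moves only by the tool servo_tool, never from a script. Its argument "moves" is a list of rows, each an object with "dp": the shift along the tool's x, y, z in units of 0.2 m (1.0 is 0.2 m), a list of three; "delta_rot": the turn, a rotation vector about the tool's x, y, z in units of 0.1 rad (1.0 is 0.1 rad), a list of three; "fingers": the opening, from 0 (shut) to 1 (fully open). In form: [{"dp": [dx, dy, dz], "delta_rot": [wx, wy, wz], "fingers": fingers}, ...]. A call has 1 to 5 rows; each row shifts and turns the commanded pose from where the row before left it, along the tool's axes as they then stand; what a row does not reach is not made up. A row lasts 1/10 s, in which the tool goes at most 50 mm and 8.59 degrees, less where a joint would pass 70% of its speed; a pose out of reach is approached as far as the arm can. A call with a number of a shift or a turn outside -1 to 1 is refused whole. A call with a gripper value outside its range is refused whole. The fingers move at their own pace and stop on an object; "force" is the grip in N (left out, the last holds). Time passes only in rows, so rows that do not move let the fingers close. It gives the time, the measured TCP pose, the force, the opening and the grip force at its end, in the units of the state.
- readout.get_state(): the state, without advancing time (a new reading comes with each control period).
- imaging.get_image(name): name is "scene" or "top" or "wrist"; returns (picture, depth): 384x512x3 uint8, red, green, blue; 384x512 float32, m along the optical axis (not along the pixel's ray), 0 where there is no reading.
- imaging.calibration(name): a dict with "intrinsics" (3x3 intrinsics, pixels), "R" (3x3) and "t" (3): a world point X has camera coordinates R X + t; the wrist camera has in their place "hand_eye" (4x4, takes a point from camera to tool coordinates, whose origin is the TCP and whose axes are the flange's). Camera axes: x right, y down, z forward; pixel columns grow to the right and rows downward; lengths in m; the calibration is good to about 2 mm. The wrist camera is an equidistant fisheye: a pixel r from the principal point sees the ray r / f radians off the axis. A picture is of the moment at which its call begins: read the wrist's pose just before it. calibration takes no time and is no camera call.
- manip.sign_off(): hands the job in; it is judged then, once.
The state is a dict: "clock": time; "qpos": joint angles; "qd": joint speeds; "effort": joint torques, N m; "position": TCP position; "ee_rot": TCP orientation; "contact_force": force on the tool from outside, world axes, zero at the start; "moment": the same for the moment, N m; "width": finger opening in m; "gripper_force": force on a finger pad.
Only numpy, scipy, OpenCV 4.12 (cv2) and the standard library are available. Lean on these libraries where they do the work, as an engineer would, in place of code of your own. Each camera call takes 0.05 s, during which the arm holds its last target. There are 200 camera calls.

### The job

Take the contact probe from its fork, dip its tip into the leaning green cup and push the sprung plate at the bottom well down for a moment. Then press the tip lightly on the copper rail of the clamped power adapter near the red clamp and draw it along the rail, pressed on all the way, to near the blue clamp. Hang the probe back in its fork and let go; never press hard, and leave the other things on the bench where they are.

Things in the scene. Friction and masses are not known exactly. Their poses are not given: they have to be found in the camera images.
- probe: Contact probe, 189 mm long, 0.13 kg, hanging upright in its stand. Origin: centre of the underside of its yellow flange (diameter 40, 6 thick); own z runs up to the handle. Below the origin: black shank, diameter 16, to z = -95 mm, then a brass nib, diameter 8, with a round end at z = -115 mm.
- probe_grip (a point): Grip point on the probe's axis, 45 mm above its origin, in the red handle block: 24 x 24 mm square, from z = 6 to 68 mm, faces square to own x and y (either pair can be gripped); a black button on top ends at 74 mm.
- probe_tip (a point): The round end of the brass nib, its lowest point. The nib is sprung: it gives up to 8 mm along the probe's axis, 0.6 N at first touch and 0.5 N more per mm (4.6 N at its stop; rigid beyond). Moves with the nib; axes as the probe's.
- stand: Fixed stand: dark base, grey column at its own +x side (begins 32 mm out), two aluminium tines along own x, 24 mm apart, slot open upward and to own -x. The shank goes down through the slot and the flange rests on the tines. A yellow lip 6 mm high stands on each tine's end, 26 mm out at -x. Origin: centre of the underside, below the seat.
- fork_seat (a point): The seat in the fork, 125 mm above the table, level with the tines' upper face: where the probe's origin is when it hangs properly. Lift the probe straight up by 120 mm or more to bring its tip clear of the fork.
- cup: Fixed green zero cup on a dark base 110 x 85 mm: open round cup, inner diameter 32, outer 42 mm, leaning 0.42 rad (24 deg) towards own -x. Its rim is 58 mm from the floor plate along its axis; a probe held upright cannot reach the plate: hold it along the cup's axis. Origin: centre of the underside of the base.
- plate_top (a point): Centre of the upper face of the brass floor plate in the cup, 29 mm across (moves with it); own z is the cup's axis, pointing out of the mouth.
- zero_plate (a joint): Travel of the sprung floor plate, m: 0 up, 0.006 fully down. It takes 0.5 N to start and 2 N to push it fully down; it springs back by itself.
- fixture: Fixed base 240 x 100 mm with a sloping deck that carries a black adapter 160 x 64 x 32 mm between a red block (at own -x) and a blue block (+x), both lower than the rail. Along the adapter's top, on own y = 0, lies a copper rail 150 mm long, 16 wide, 3 proud, reaching to about 70 mm either side of the origin. Origin: centre of the base's underside.
- deck_hinge (a point): Hinge axis of the deck (along fixture y), at fixture x = -100, z = 50 mm. The deck rises from here to the blue end, locked at a hidden slope of 0.02 to 0.14 rad. The rail is straight, its top 45 mm from this axis: 96 to 102 mm above the table at fixture x = -54, 98 to 117 mm at x = +54. Find it by touch; light pressing does not move it.
- adapter_a: Bystander: loose black power adapter 92 x 52 x 32 mm lying on the table. Origin: centre of the underside.
- adapter_b: Bystander: loose black power adapter 92 x 52 x 32 mm lying on the table. Origin: centre of the underside.
- adapter_c: Bystander: loose black power adapter 92 x 52 x 32 mm lying on the table. Origin: centre of the underside.
- adapter_d: Bystander: loose black power adapter 92 x 52 x 32 mm lying on the table. Origin: centre of the underside.
- terminal_a: Bystander: loose green terminal strip 120 x 26 x 24 mm. Origin: centre of the underside.
- terminal_b: Bystander: loose green terminal strip 120 x 26 x 24 mm. Origin: centre of the underside.
- driver: Bystander: loose screwdriver with red handle, lying near the table's left front.

How it is judged:
On the way, in this order (a step that is already met when the one before it is completed fails the run):
1. the probe's tip is in the zero cup and pushes its floor plate at least half down (3 mm) (value of joint zero_plate above 0.003 m and distance between probe_tip and plate_top below 0.018 m and contact force between probe and cup above 0.3 N), for 0.2 s.
2. the tip presses on the copper rail (over 0.4 N, within 8 mm of its middle line) at place 1 of 7 from the red to the blue end (54 mm to the red side of the middle, within 7 mm) (x of probe_tip in the frame of fixture between -0.061 and -0.047 m and y of probe_tip in the frame of fixture between -0.008 and 0.008 m and z of probe_tip in the frame of fixture above 0.09 m and contact force between probe and fixture above 0.4 N), for 0.03 s.
3. the tip presses on the copper rail (over 0.4 N, within 8 mm of its middle line) at place 2 of 7 from the red to the blue end (36 mm to the red side of the middle, within 7 mm) (x of probe_tip in the frame of fixture between -0.043 and -0.029 m and y of probe_tip in the frame of fixture between -0.008 and 0.008 m and z of probe_tip in the frame of fixture above 0.09 m and contact force between probe and fixture above 0.4 N), for 0.03 s.
4. the tip presses on the copper rail (over 0.4 N, within 8 mm of its middle line) at place 3 of 7 from the red to the blue end (18 mm to the red side of the middle, within 7 mm) (x of probe_tip in the frame of fixture between -0.025 and -0.011 m and y of probe_tip in the frame of fixture between -0.008 and 0.008 m and z of probe_tip in the frame of fixture above 0.09 m and contact force between probe and fixture above 0.4 N), for 0.03 s.
5. the tip presses on the copper rail (over 0.4 N, within 8 mm of its middle line) at place 4 of 7 from the red to the blue end (0 mm from the middle, within 7 mm) (x of probe_tip in the frame of fixture between -0.007 and 0.007 m and y of probe_tip in the frame of fixture between -0.008 and 0.008 m and z of probe_tip in the frame of fixture above 0.09 m and contact force between probe and fixture above 0.4 N), for 0.03 s.
6. the tip presses on the copper rail (over 0.4 N, within 8 mm of its middle line) at place 5 of 7 from the red to the blue end (18 mm to the blue side of the middle, within 7 mm) (x of probe_tip in the frame of fixture between 0.011 and 0.025 m and y of probe_tip in the frame of fixture between -0.008 and 0.008 m and z of probe_tip in the frame of fixture above 0.09 m and contact force between probe and fixture above 0.4 N), for 0.03 s.
7. the tip presses on the copper rail (over 0.4 N, within 8 mm of its middle line) at place 6 of 7 from the red to the blue end (36 mm to the blue side of the middle, within 7 mm) (x of probe_tip in the frame of fixture between 0.029 and 0.043 m and y of probe_tip in the frame of fixture between -0.008 and 0.008 m and z of probe_tip in the frame of fixture above 0.09 m and contact force between probe and fixture above 0.4 N), for 0.03 s.
8. the tip presses on the copper rail (over 0.4 N, within 8 mm of its middle line) at place 7 of 7 from the red to the blue end (54 mm to the blue side of the middle, within 7 mm) (x of probe_tip in the frame of fixture between 0.047 and 0.061 m and y of probe_tip in the frame of fixture between -0.008 and 0.008 m and z of probe_tip in the frame of fixture above 0.09 m and contact force between probe and fixture above 0.4 N), for 0.03 s.
At the end, for the whole second after the job is handed in: The probe hangs released and at rest in its fork: origin within 12 mm sideways and 4 mm in height of the seat, upright within 0.1 rad, flange resting on the tines; the cup's plate is back up (within 1 mm) (horizontal distance between probe and fork_seat below 0.012 m and z of probe in the frame of fork_seat between -0.004 and 0.004 m and angle between probe's own z axis and vertical below 0.1 rad and linear speed of probe below 0.02 m/s and contact force between probe and the fingers below 0.1 N and contact force between probe and stand above 0.3 N and value of joint zero_plate below 0.001 m); the robot touches nothing.
It fails at once if the probe is pressed on the fixture with over 14 N (contact force between probe and fixture above 14 N).
It fails at once if the probe is pressed on the cup with over 14 N (contact force between probe and cup above 14 N).
It fails at once if a loose bystander is moved by more than 25 mm (distance of any of adapter_a, adapter_b, adapter_c, adapter_d, terminal_a, terminal_b, driver from where it was at the start of the episode above 0.025 m).
It also fails if it takes over 72 s, if anything falls off the work surface, if the arm or the gripper's body presses on something with over 40 N, if the wrist force passes 120 N, or if a joint passes its speed limit or range.

## Working session

There is one attempt and no reset: what is moved stays moved. The work goes in short steps, Python scripts to look and compute and a tool call to move; the robot and the scene stay as the last step left them, time stands still between calls to the robot, and variables do not carry over. Pictures are saved under pics/ and viewed, at most 10 in all, crops included, and the job is handed in when it is done.

Besides the shell and the picture viewer there is one more tool, called by a JSON object that holds its "api" and its "payload", one argument or row to a line. servo_tool: Moves the arm, as the interface text tells. Its arguments: {"type":"object","properties":{"moves":{"type":"array"},"force":{"type":"number"}},"required":["moves"]}

```bash
mkdir -p pics; python3 - <<'E'
from rig import readout, imaging, manip
import cv2,numpy as np
print(readout.get_state()); print(manip.pinch_z)
for n in ['scene','top','wrist']:
    im,d=imaging.get_image(n); np.savez('pics/%s0.npz'%n,im=im,d=d); cv2.imwrite('pics/%s0.png'%n,im[:,:,::-1])
    print(n,imaging.calibration(n))
a=cv2.imread('pics/scene0.png');b=cv2.imread('pics/top0.png')
cv2.imwrite('pics/s.png',cv2.resize(a,(800,600)));cv2.imwrite('pics/t.png',cv2.resize(b,(800,600)))
E
```

```text
{'clock': 0.0, 'qpos': array([ 1.18699795e+00,  2.76629087e-01,  1.50612538e+00,  1.20628061e-05,
        1.36071011e+00, -1.20999577e-01]), 'qd': array([-0.00143867,  0.00071796, -0.00091797, -0.00030262, -0.00147899,
       -0.00040286]), 'effort': array([ 1.04698112e-03, -4.16763568e+01, -2.45809078e+01, -2.39945593e-04,
        1.11078631e-02, -1.66712221e-05]), 'position': array([0.14923049, 0.55489367, 0.30302324]), 'ee_rot': array([-2.39446132e-04,  1.31022802e-01,  9.91378913e-01, -9.04833503e-04]), 'contact_force': array([-0.74379006,  0.26075365,  0.44672074]), 'moment': array([ 0.0080459 , -0.02544474,  0.00864091]), 'gripper_force': 0.0, 'width': 0.08517150134689681}
0.0539
scene {'intrinsics': array([[374.37071559,   0.        , 258.6578693 ],
       [  0.        , 374.37071559, 187.14526606],
       [  0.        ,   0.        ,   1.        ]]), 'R': array([[ 0.48614874,  0.87375425,  0.0145917 ],
       [ 0.63835739, -0.34367385, -0.6887584 ],
       [-0.59679079,  0.34415374, -0.72484409]]), 't': array([-0.31118997, -0.26160299,  1.59164626])}
top {'intrinsics': array(
[... 215 characters left out ...]
      [-9.97462953e-01, -4.65272067e-04, -7.11859623e-02],
       [ 7.11805996e-02,  7.38687135e-03, -9.97436091e-01]]), 't': array([0.02038999, 0.57362494, 1.09523097])}
wrist {'intrinsics': array([[297.31863964,   0.        , 250.70712294],
       [  0.        , 297.31863964, 191.56695096],
       [  0.        ,   0.        ,   1.        ]]), 'hand_eye': array([[-1.43684242e-03, -9.65072500e-01, -2.61979017e-01,
         6.69048726e-02],
       [ 9.99998799e-01, -1.53890926e-03,  1.84435802e-04,
         7.96716942e-05],
       [-5.81155856e-04, -2.61978438e-01,  9.65073552e-01,
        -6.90930708e-02],
       [ 0.00000000e+00,  0.00000000e+00,  0.00000000e+00,
         1.00000000e+00]])}
```

View pics/s.png

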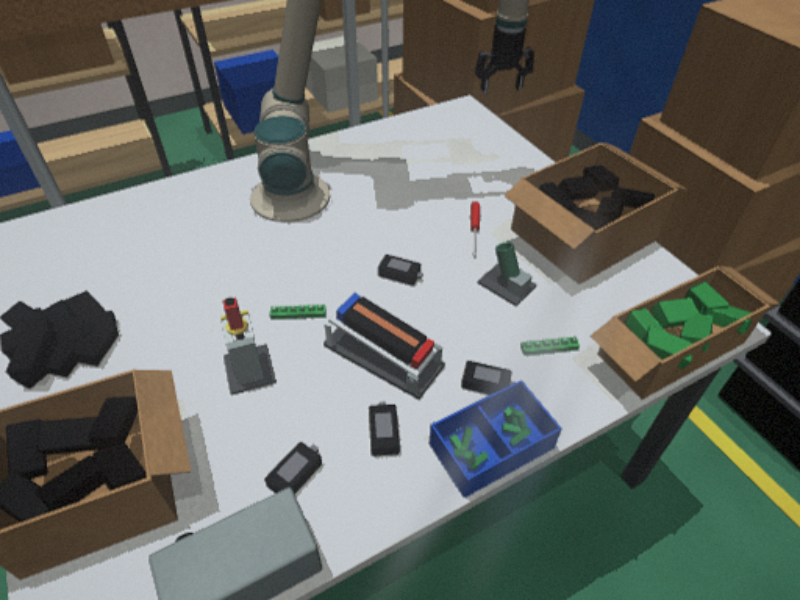

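View pics/t.png

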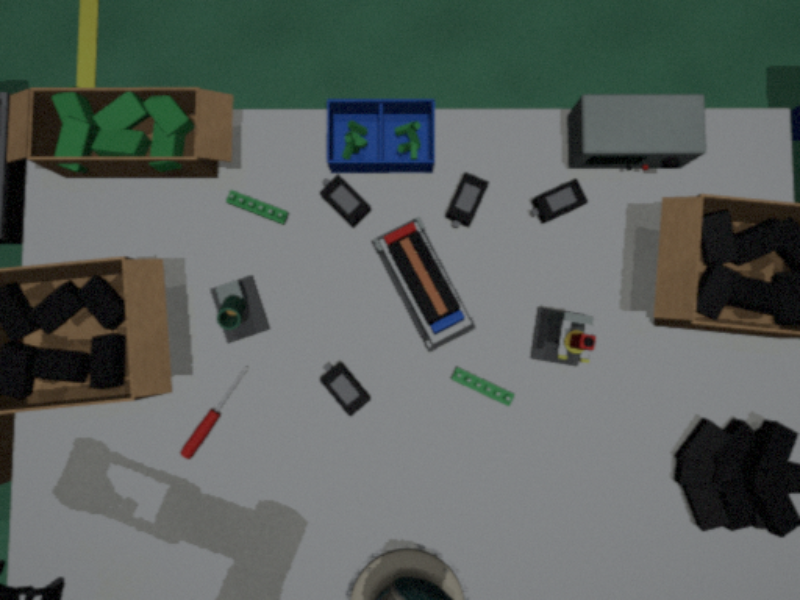

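The scene view shows the probe in its fork at about (233,315), with the fixture at (385,340) and the cup at (507,262). In the top view (800x600) the probe is at (580,341), the cup mouth at (232,312), the red clamp at (402,232), the blue clamp at (448,322) and the driver at (200,435). Next I'll measure these from both views.

```bash
cat > h.py <<'E'
import numpy as np,cv2
from rig import readout,imaging,manip
from scipy.spatial.transform import Rotation as Ro
C={n:imaging.calibration(n) for n in('scene','top','wrist')}
def cloud(n,d):
    c=C[n];K=c['intrinsics'];v,u=np.mgrid[:384,:512]
    P=np.stack([(u-K[0,2])/K[0,0]*d,(v-K[1,2])/K[1,1]*d,d],-1)
    return (P-c['t'])@c['R']
def proj(n,X):
    c=C[n];p=c['R']@np.asarray(X)+c['t'];p=c['intrinsics']@p;return p[:2]/p[2]
def ray(n,uv):
    c=C[n];r=np.linalg.inv(c['intrinsics'])@[uv[0],uv[1],1];return -c['R'].T@c['t'],c['R'].T@r
def onplane(n,uv,z):
    o,r=ray(n,uv);return o+r*(z-o[2])/r[2]
def tri(a,b):
    (o1,r1),(o2,r2)=ray('top',a),ray('scene',b)
    s=np.linalg.lstsq(np.c_[r1,-r2],o2-o1,rcond=None)[0]
    p,q=o1+r1*s[0],o2+r2*s[1];return (p+q)/2,np.linalg.norm(p-q)
def quat():
    s=readout.get_state();q=s['ee_rot'];return s,Ro.from_quat([q[1],q[2],q[3],q[0]])
def masks(im):
    h=cv2.cvtColor(im,cv2.COLOR_RGB2HSV);H,S,V=[h[...,i].astype(int) for i in range(3)]
    return dict(red=((H<5)|(H>172))&(S>150)&(V>60),yel=(H>20)&(H<35)&(S>120)&(V>80),
     org=(H>5)&(H<19)&(S>100)&(V>60),blue=(H>105)&(H<125)&(S>150)&(V>50),grn=(H>60)&(H<95)&(S>70)&(V<140),dark=(V<95)&(S<60))
E
python3 - <<'E'
from h import *
np.set_printoptions(precision=4,suppress=True)
for n in('top','scene'):
    z=np.load('pics/%s0.npz'%n);P=cloud(n,z['d']);M=masks(z['im'])
    for k,m in M.items():
        m=m&(P[...,2]>.004)&(P[...,2]<.3)&(P[...,0]>.2)&(P[...,0]<.8)&(abs(P[...,1])<.6)
        N,L,st,ce=cv2.connectedComponentsWithStats(m.astype('uint8'))
        for i in range(1,N):
            if st[i,4]<12: continue
            p=P[L==i];print(n,k,st[i,4],'px',ce[i].round(1),'med',np.median(p,0),'lo',np.percentile(p,3,axis=0),'hi',np.percentile(p,97,axis=0),np.round(cv2.minAreaRect(p[:,:2].astype('f4')*1000)[1:][0]) , round(cv2.minAreaRect(p[:,:2].astype('f4')*1000)[2],1))
E
```

```text
top red 116 px [255.6 149.1] med [0.6848 0.012  0.09  ] lo [ 0.6709 -0.0103  0.0851] hi [0.6991 0.0371 0.0934] [16. 56.] 26.8
top red 47 px [374.3 218.6] med [ 0.4912 -0.2775  0.1931] lo [ 0.4822 -0.2925  0.19  ] hi [ 0.5026 -0.2722  0.1996] [23. 20.] 80.0
top red 229 px [127.5 277.7] med [0.3191 0.3853 0.0224] lo [0.2821 0.3579 0.0156] hi [0.3591 0.4118 0.0273] [19. 96.] 54.8
top yel 51 px [365.6 219.1] med [ 0.4883 -0.275   0.1307] lo [ 0.4752 -0.2904  0.1269] hi [ 0.5094 -0.2677  0.1398] [24. 37.] 90.0
top org 2135 px [437.3 168. ] med [ 0.6255 -0.4611  0.1411] lo [ 0.5196 -0.5618  0.043 ] hi [ 0.7323 -0.4289  0.1529] [181. 217.] 84.2
top org 361 px [270.7 176.6] med [ 0.6049 -0.0287  0.1073] lo [ 0.5444 -0.0616  0.0964] hi [0.6698 0.0065 0.1173] [150.  19.] 27.5
top org 2245 px [ 92.1 209.6] med [0.5139 0.4383 0.1496] lo [0.4076 0.4072 0.1327] hi [0.6236 0.5036 0.1625] [234. 139.] 5.7
top org 12 px [ 37.5 169.5] med [0.6193 0.5841 0.1549] lo [0.6177 0.5696 0.1499] hi [0.6206 0.5965 0.1589] [ 2. 28.] 6.7
top org 31 px [ 71.7 177.7] med [0.6155 0.5656 0.0056] lo [0.6034 0.5528 0.00
[... 7506 characters left out ...]
278   0.1095] [ 7. 13.] 2.3
scene dark 761 px [158.9 235.2] med [ 0.5389 -0.2902  0.0193] lo [ 0.4663 -0.3273  0.0059] hi [ 0.5522 -0.2444  0.1171] [ 87. 100.] 80.7
scene dark 315 px [307.7 242.2] med [0.7632 0.1005 0.03  ] lo [0.7233 0.0726 0.0091] hi [0.7942 0.1539 0.0339] [90. 57.] 41.7
scene dark 1823 px [ 66.5 284.1] med [ 0.6184 -0.5442  0.1208] lo [ 0.5504 -0.5965  0.1039] hi [ 0.709  -0.5003  0.1319] [110. 197.] 84.3
scene dark 311 px [244.3 272.8] med [ 0.7661 -0.1175  0.031 ] lo [ 0.7221 -0.15    0.0188] hi [ 0.7987 -0.0817  0.0341] [51. 99.] 65.9
scene dark 481 px [188.4 300.7] med [ 0.7697 -0.2865  0.0301] lo [ 0.7306 -0.3356  0.0083] hi [ 0.7925 -0.2444  0.034 ] [ 52. 102.] 24.8
```

Both views agree on the main heights. The probe top is at z≈0.199, the flange at 0.131, and the rail runs from 0.096 to 0.117 m, sloping up to blue. I'll move the wrist camera over the cup.

{"api": "servo_tool", "payload": {
  "moves": [
    {"dp":[-0.22,-0.07,0],"delta_rot":[0,0,0],"fingers":1},
    {"dp":[-0.22,-0.07,0],"delta_rot":[0,0,0],"fingers":1},
    {"dp":[-0.22,-0.07,0],"delta_rot":[0,0,0],"fingers":1},
    {"dp":[-0.22,-0.07,0],"delta_rot":[0,0,0],"fingers":1},
    {"dp":[-0.22,-0.07,0],"delta_rot":[0,0,0],"fingers":1}
  ]
}}

```text
clock: 0.65
position: [0.3448, 0.4293, 0.3037]
ee_rot: [-0.0, 0.131, 0.991, -0.0]
contact_force: [0.2, 1.3, 0.2]
width: 0.0855
gripper_force: 0.0
```

{"api": "servo_tool", "payload": {
  "moves": [
    {"dp":[-0.22,-0.07,0],"delta_rot":[0,0,0],"fingers":1},
    {"dp":[-0.22,-0.07,0],"delta_rot":[0,0,0],"fingers":1},
    {"dp":[-0.22,-0.07,0],"delta_rot":[0,0,0],"fingers":1},
    {"dp":[-0.22,-0.07,0],"delta_rot":[0,0,0],"fingers":1},
    {"dp":[0,0,0],"delta_rot":[0,0,0],"fingers":1}
  ]
}}

```text
clock: 1.15
position: [0.5039, 0.3274, 0.3031]
ee_rot: [0.001, 0.134, 0.991, -0.001]
contact_force: [-1.6, -0.2, -0.2]
width: 0.0852
gripper_force: 0.0
```

```bash
cat >> h.py <<'E'
def wsnap(f):
    s,R=quat();im,d=imaging.get_image('wrist');np.savez('pics/%s.npz'%f,im=im,d=d,p=s['position'],R=R.as_matrix());cv2.imwrite('pics/%s.png'%f,cv2.resize(im[:,:,::-1],(800,600)));print(s['clock'],s['position'],R.as_matrix().round(3).tolist(),s['contact_force'])
def wcloud(z):
    K=C['wrist']['intrinsics'];E=C['wrist']['hand_eye'];v,u=np.mgrid[:384,:512]
    x,y=u-K[0,2],v-K[1,2];r=np.hypot(x,y)+1e-9;t=r/K[0,0];d=z['d'];k=np.tan(t)/r*d
    P=np.stack([x*k,y*k,d],-1)@E[:3,:3].T+E[:3,3]
    P[(d<=0)|(t>1.4)]=np.nan
    return P@z['R'].T+z['p']
E
python3 -c "
from h import *
wsnap('w1')"
```

```text
1.15 [0.50389553 0.32737205 0.30309159] [[-0.964, 0.265, 0.003], [0.265, 0.964, -0.002], [-0.003, -0.001, -1.0]] [-1.55364524 -0.16452676 -0.19623192]
```

View pics/w1.png

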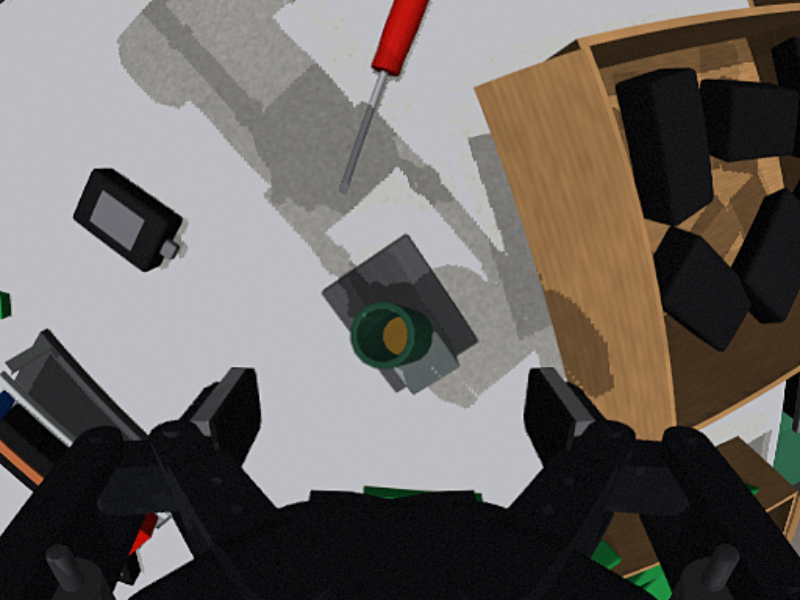

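The wrist view shows the cup mouth at about (385,335), with the brass plate visible inside at (397,336). The base is around (405,310). Next I'll fit the cup axis and the fixture, using all the clouds.

```bash
python3 - <<'E'
from h import *
np.set_printoptions(precision=4,suppress=True)
z=np.load('pics/w1.npz');P=wcloud(z);M=masks(z['im']);im=z['im']
h=cv2.cvtColor(im,cv2.COLOR_RGB2HSV);H,S,V=[h[...,i].astype(int) for i in range(3)]
roi=np.zeros((384,512),bool);roi[185:245,215:285]=1
pm=roi&(H>8)&(H<30)&(S>100);pl=P[pm];print('plate',pm.sum(),np.nanmedian(pl,0),np.nanmean(pl,0),np.nanmin(pl,0),np.nanmax(pl,0))
g=roi&(H>60)&(H<100)&(S>60);gp=P[g];gp=gp[~np.isnan(gp[:,0])];print('green',len(gp),gp.min(0),gp.max(0))
# merge outer cup points from 3 views, fit cylinder axis: lean fixed 0.42
from scipy.optimize import least_squares
def fit(Q,lab):
    def f(x):
        a=np.array([np.sin(.42)*np.cos(x[2]),np.sin(.42)*np.sin(x[2]),np.cos(.42)])
        q=Q-[x[0],x[1],.08];r=np.linalg.norm(np.cross(q,a),axis=1)
        return np.where(abs(r-.021)<abs(r-.016),r-.021,r-.016)*1000
    for y0 in np.arange(0,6.28,.785):
        r=least_squares(f,[.545,.315,y0],loss='soft_l1',x_scale=[.01,.01,.1]);
        if y0==0 or r.cost<b.cost:b=r
    print(lab,len(Q),b.x,np.degrees(b.x[2]),'rms',np.sqrt(np.mean(f(b.x)**2)))
    return b.x
sets=[gp[gp[:,2]>.04]];fit(sets[0],'w')
for n in('top','scene'):
    zz=np.load('pics/%s0.npz'%n);PP=cloud(n,zz['d']);m=masks(zz['im'])['grn']&(PP[...,2]>.04)&(PP[...,0]>.4)&(PP[...,0]<.65)&(PP[...,1]>.25)&(PP[...,1]<.38)
    sets.append(PP[m]);fit(PP[m],n)
fit(np.vstack(sets),'all')
# base
d=(V<90)&(S<60)&(P[...,2]>.003)&(P[...,2]<.02)&(P[...,0]>.45)&(P[...,0]<.65)&(P[...,1]>.24)&(P[...,1]<.4)
r=cv2.minAreaRect(P[d][:,:2].astype('f4')*1000);print('base',d.sum(),r)
# rail
for n in('top','scene'):
    zz=np.load('pics/%s0.npz'%n);PP=cloud(n,zz['d']);m=masks(zz['im'])['org']&(PP[...,0]>.52)&(PP[...,0]<.69)&(abs(PP[...,1]+.03)<.06)&(PP[...,2]>.085)
    q=PP[m];c=q.mean(0);w=np.linalg.svd(q-c)[2][0];w*=-np.sign(w[0]);e=(q-c)@w
    print('rail',n,c,'dir',w,'slope',np.arcsin(w[2]),'yaw',np.degrees(np.arctan2(w[1],w[0])),'len',np.percentile(e,[1,99]))
    mm=(PP[...,2]>.004)&(PP[...,2]<.13)&(PP[...,0]>.42)&(PP[...,0]<.76)&(PP[...,1]<.1)&(PP[...,1]>-.14);R2=np.radians(np.degrees(np.arctan2(w[1],w[0])));
    B=PP[mm][:,:2]-c[:2];B=B@np.array([[np.cos(R2),-np.sin(R2)],[np.sin(R2),np.cos(R2)]]);z3=PP[mm][:,2];k=(abs(B[:,0])<.13)&(abs(B[:,1])<.06)&(z3<.02);print(np.percentile(B[k],[.5,99.5],axis=0))
E
```

```text
plate 293 [0.5503 0.3168 0.0521] [0.55   0.3168 0.0536] [0.5222 0.307  0.0366] [0.5628 0.3291 0.1112]
green 1455 [0.5106 0.2941 0.0085] [0.5728 0.3439 0.1149]
w 1435 [0.5405 0.3166 3.4987] 200.4628657551925 rms 0.9235409557529326
top 221 [0.543  0.3154 3.1893] 182.7340053223741 rms 1.2020745716744228
scene 124 [0.546  0.3172 3.6833] 211.03804796825435 rms 1.5163939479733208
all 1780 [0.541  0.3165 3.4963] 200.32245706576578 rms 1.0889590330236636
base 3045 ((551.5827026367188, 321.6149597167969), (109.32388305664062, 83.83736419677734), 18.96403694152832)
rail top [ 0.6061 -0.028   0.1071] dir [-0.8796 -0.4567  0.1328] slope 0.13323859961961151 yaw -152.56195049375032 len [-0.0755  0.0725]
[[-0.1187 -0.0566]
 [ 0.1238  0.0499]]
rail scene [ 0.6077 -0.0262  0.1065] dir [-0.8834 -0.4513  0.126 ] slope 0.1263338452330357 yaw -152.9389987119136 len [-0.0716  0.0743]
[[-0.113  -0.0439]
 [ 0.1238  0.0529]]
```

{"api": "servo_tool", "payload": {
  "moves": [
    {"dp":[-0.1,-0.22,-0.03],"delta_rot":[0,0,0],"fingers":1},
    {"dp":[-0.1,-0.22,-0.03],"delta_rot":[0,0,0],"fingers":1},
    {"dp":[-0.1,-0.22,-0.03],"delta_rot":[0,0,0],"fingers":1},
    {"dp":[-0.1,-0.22,-0.03],"delta_rot":[0,0,0],"fingers":1},
    {"dp":[-0.1,-0.22,0],"delta_rot":[0,0,0],"fingers":1}
  ]
}}

```text
clock: 1.7
position: [0.5379, 0.0918, 0.3288]
ee_rot: [0.001, 0.13, 0.991, 0.001]
contact_force: [0.1, 0.1, 0.7]
width: 0.0853
gripper_force: 0.0
```

{"api": "servo_tool", "payload": {
  "moves": [
    {"dp":[-0.1,-0.22,0],"delta_rot":[0,0,0],"fingers":1},
    {"dp":[-0.1,-0.22,0],"delta_rot":[0,0,0],"fingers":1},
    {"dp":[0,0,0],"delta_rot":[0,0,0],"fingers":1},
    {"dp":[0,0,0],"delta_rot":[0,0,0],"fingers":1}
  ]
}}

```text
clock: 2.1
position: [0.5537, -0.003, 0.3276]
ee_rot: [-0.001, 0.132, 0.991, 0.001]
contact_force: [-0.6, 0.4, -0.5]
width: 0.0852
gripper_force: 0.0
```

```bash
python3 -c "
from h import *
wsnap('w2')"
```

```text
2.1 [ 0.55372642 -0.00303093  0.32759652] [[-0.965, 0.261, -0.001], [0.261, 0.965, 0.001], [0.001, 0.001, -1.0]] [-0.60845011  0.38550132 -0.47075299]
```

{"api": "servo_tool", "payload": {
  "moves": [
    {"dp":[0.0,-0.22,0],"delta_rot":[0,0,0],"fingers":1},
    {"dp":[0.0,-0.22,0],"delta_rot":[0,0,0],"fingers":1},
    {"dp":[0.0,-0.22,0],"delta_rot":[0,0,0],"fingers":1},
    {"dp":[0,-0.22,0],"delta_rot":[0,0,0],"fingers":1},
    {"dp":[0,-0.22,0],"delta_rot":[0,0,0],"fingers":1}
  ]
}}

```text
clock: 2.65
position: [0.497, -0.2144, 0.3281]
ee_rot: [0.0, 0.129, 0.992, 0.0]
contact_force: [1.1, 0.1, -0.6]
width: 0.0857
gripper_force: 0.0
```

{"api": "servo_tool", "payload": {
  "moves": [
    {"dp":[0,-0.15,0],"delta_rot":[0,0,0],"fingers":1},
    {"dp":[0,0,0],"delta_rot":[0,0,0],"fingers":1},
    {"dp":[0,0,0],"delta_rot":[0,0,0],"fingers":1}
  ]
}}

```text
clock: 2.95
position: [0.4896, -0.2429, 0.3278]
ee_rot: [-0.0, 0.131, 0.991, 0.001]
contact_force: [-0.1, 1.0, 0.3]
width: 0.0857
gripper_force: 0.0
```

```bash
python3 -c "
from h import *
wsnap('w3')"
```

```text
2.95 [ 0.48961029 -0.24285095  0.3277588 ] [[-0.966, 0.259, 0.0], [0.259, 0.966, 0.002], [0.0, 0.002, -1.0]] [-0.13511196  0.99539442  0.26601006]
```

View pics/w3.png

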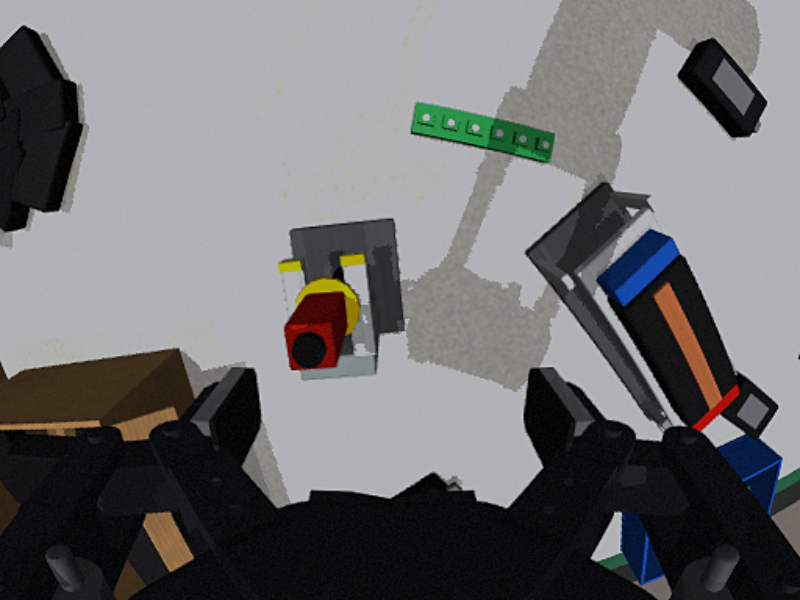

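The wrist view shows the red handle top at about (312,347) with the flange behind it at (330,305). The fork lips are at (290,267) and (353,260), and the base is at (345,270). I'll measure the handle's position and yaw, and refine the fixture from w2.

```bash
python3 - <<'E'
from h import *
np.set_printoptions(precision=4,suppress=True)
z=np.load('pics/w3.npz');P=wcloud(z);h=cv2.cvtColor(z['im'],cv2.COLOR_RGB2HSV);H,S,V=[h[...,i].astype(int) for i in range(3)]
near=(P[...,0]>.42)&(P[...,0]<.58)&(P[...,1]>-.36)&(P[...,1]<-.2)
r=near&((H<6)|(H>172))&(S>140)&(V>50);q=P[r];t=q[q[:,2]>.19]
print('red',len(q),q.min(0),q.max(0),'top',len(t),t.min(0),t.max(0),cv2.minAreaRect(t[:,:2].astype('f4')*1000))
b=near&(P[...,2]>.192)&(V<70)&(P[...,2]<.21);print('button',b.sum(),P[b].mean(0),P[b][:,2].max())
y=near&(H>20)&(H<35)&(S>120)
N,L,st,ce=cv2.connectedComponentsWithStats(y.astype('uint8'))
for i in range(1,N):
    if st[i,4]>20:
        q=P[L==i];print('yel',st[i,4],ce[i],np.median(q,0),q.min(0),q.max(0))
        if st[i,4]>200:
            q=q[abs(q[:,2]-.131)<.004]
            from scipy.optimize import least_squares
            hull=cv2.convexHull(q[:,:2].astype('f4'))[:,0];print('minEncl',cv2.minEnclosingCircle(hull))
d=near&(P[...,2]>.004)&(P[...,2]<.02)&(V<110)&(S<70);print('base',cv2.minAreaRect(P[d][:,:2].astype('f4')*1000))
# red handle edges vs own yaw: handle lower visible faces
z=np.load('pics/w2.npz');P=wcloud(z);M=masks(z['im'])
m=M['org']&(P[...,0]>.5)&(P[...,0]<.7)&(P[...,1]>-.1)&(P[...,1]<.05)&(P[...,2]>.085)
q=P[m];c=q.mean(0);w=np.linalg.svd(q-c,full_matrices=False)[2][0];w*=-np.sign(w[0]);e=(q-c)@w
print('rail',m.sum(),c,w,np.arcsin(w[2]),np.degrees(np.arctan2(w[1],w[0])),np.percentile(e,[.5,99.5]))
for x in(-.06,-.03,0,.03,.06): print(x,np.median(q[abs(e-x)<.004],0))
for k in('red','blue'):
    m=M[k]&(P[...,0]>.5)&(P[...,0]<.72)&(P[...,1]>-.11)&(P[...,1]<.06);print(k,m.sum(),np.nanmedian(P[m],0))
B=(P[...,2]>.004)&(P[...,2]<.02)&(P[...,0]>.4)&(P[...,0]<.76)&(P[...,1]>-.14)&(P[...,1]<.1)
a=np.arctan2(w[1],w[0]);q=P[B][:,:2]-c[:2];q=q@np.array([[np.cos(a),-np.sin(a)],[np.sin(a),np.cos(a)]]);k=(abs(q[:,0])<.135)&(abs(q[:,1])<.06);print(np.percentile(q[k],[.3,99.7],axis=0))
E
```

```text
red 1090 [ 0.4773 -0.2965  0.1348] [ 0.5037 -0.27    0.1987] top 488 [ 0.4773 -0.2965  0.19  ] [ 0.5037 -0.2703  0.1987] ((490.65203857421875, -283.2763366699219), (23.682893753051758, 23.471418380737305), 79.6549301147461)
button 389 [ 0.4905 -0.283   0.1976] 0.1998600075089051
yel 114 [224.8947 165.886 ] [ 0.4654 -0.2603  0.1299] [ 0.4618 -0.2864  0.0101] [ 0.483  -0.253   0.1316]
yel 107 [185.2897 169.9907] [ 0.4591 -0.2973  0.1298] [ 0.4561 -0.3439 -0.0023] [ 0.4792 -0.2903  0.1318]
yel 465 [214.0645 189.871 ] [ 0.4806 -0.2733  0.1299] [ 0.4715 -0.3164  0.01  ] [ 0.5237 -0.2642  0.1613]
minEncl ((0.4909607470035553, -0.28341203927993774), 0.019815579056739807)
base ((500.9615173339844, -285.1902160644531), (89.45796203613281, 100.01739501953125), 80.4852523803711)
rail 1901 [ 0.5998 -0.0292  0.1081] [-0.8763 -0.4524  0.1655] 0.16624574207120377 -152.69498700443273 [-0.0806  0.068 ]
-0.06 [ 0.6526 -0.0015  0.0997]
-0.03 [ 0.6265 -0.0155  0.1035]
0 [ 0.6    -0.0288  0.1078]
0.03 [ 0.5733 -0.0427  0.1116]
0.06 [ 0.5467 -0.0561  0.1158]
red 516 [0.6824 0.0151 0.0899]
blue 1035 [ 0.5238 -0.0642  0.1135]
[[-0.114  -0.0502]
 [ 0.1201  0.0464]]
```

Probe at (0.4906, -0.2832), with its faces at 80.3° and the fork opening at about -9.5°. I'll align above the handle first, then descend.

{"api": "servo_tool", "payload": {
  "moves": [
    {"dp":[-0.057,-0.193,0],"delta_rot":[0,0,0],"fingers":1},
    {"dp":[0,0,0],"delta_rot":[0,0,-0.93],"fingers":1},
    {"dp":[0,0,0],"delta_rot":[0,0,0],"fingers":1},
    {"dp":[0,0,0],"delta_rot":[0,0,0],"fingers":1}
  ]
}}

```text
clock: 3.4
position: [0.4907, -0.2828, 0.3278]
ee_rot: [-0.0, 0.085, 0.996, 0.001]
contact_force: [-0.1, 0.0, -0.2]
width: 0.0854
gripper_force: 0.0
```

```bash
python3 - <<'E'
from h import *
np.set_printoptions(precision=4,suppress=True)
s,R=quat();print(s['position'],R.as_matrix(),s['contact_force'])
print((R.inv().apply(np.array([.4906,-.2832,.224])-s['position']))/.2)
wsnap('w4');z=np.load('pics/w4.npz');P=wcloud(z);h=cv2.cvtColor(z['im'],cv2.COLOR_RGB2HSV);V=h[...,2].astype(int)
near=(P[...,0]>.45)&(P[...,0]<.53)&(P[...,1]>-.32)&(P[...,1]<-.24)&(P[...,2]>.185)&(P[...,2]<.21)
q=P[near];print(near.sum(),cv2.minAreaRect(q[:,:2].astype('f4')*1000));im=z['im']
E
```

```text
[ 0.4907 -0.2828  0.3278] [[-0.9857  0.1685 -0.0001]
 [ 0.1685  0.9857  0.0012]
 [ 0.0003  0.0011 -1.    ]] [-0.0802  0.029  -0.216 ]
[ 0.0002 -0.0027  0.5192]
3.4 [ 0.4907 -0.2828  0.3278] [[-0.986, 0.168, -0.0], [0.168, 0.986, 0.001], [0.0, 0.001, -1.0]] [-0.0802  0.029  -0.216 ]
1076 ((491.110595703125, -283.6353759765625), (23.828031539916992, 24.401622772216797), 79.3033447265625)
```

{"api": "servo_tool", "payload": {
  "moves": [
    {"dp":[0,-0.004,0.17],"delta_rot":[0,0,0],"fingers":1},
    {"dp":[0,0,0.17],"delta_rot":[0,0,0],"fingers":1},
    {"dp":[0,0,0.12],"delta_rot":[0,0,0],"fingers":1},
    {"dp":[0,0,0.06],"delta_rot":[0,0,0],"fingers":1},
    {"dp":[0,0,0],"delta_rot":[0,0,0],"fingers":1}
  ]
}}

```text
clock: 3.95
position: [0.4897, -0.2842, 0.2225]
ee_rot: [-0.001, 0.085, 0.996, 0.001]
contact_force: [0.1, -0.2, 0.2]
width: 0.0853
gripper_force: 0.0
```

{"api": "servo_tool", "payload": {
  "force": 60,
  "moves": [
    {"dp":[0,0,0],"delta_rot":[0,0,0],"fingers":0},
    {"dp":[0,0,0],"delta_rot":[0,0,0],"fingers":0},
    {"dp":[0,0,0],"delta_rot":[0,0,0],"fingers":0},
    {"dp":[0,0,0],"delta_rot":[0,0,0],"fingers":0},
    {"dp":[0,0,0],"delta_rot":[0,0,0],"fingers":0}
  ]
}}

```text
clock: 4.45
position: [0.4904, -0.2856, 0.2248]
ee_rot: [0.001, 0.085, 0.996, -0.0]
contact_force: [-0.8, 1.3, 3.4]
width: 0.0233
gripper_force: 58.8
```

{"api": "servo_tool", "payload": {
  "moves": [
    {"dp":[0,0,0],"delta_rot":[0,0,0],"fingers":0},
    {"dp":[0,0,0],"delta_rot":[0,0,0],"fingers":0},
    {"dp":[0,0,0],"delta_rot":[0,0,0],"fingers":0},
    {"dp":[0,0,0],"delta_rot":[0,0,0],"fingers":0}
  ]
}}

```text
clock: 4.85
position: [0.4904, -0.2856, 0.2248]
ee_rot: [0.001, 0.085, 0.996, -0.0]
contact_force: [-0.2, -0.3, 6.7]
width: 0.0233
gripper_force: 59.2
```

{"api": "servo_tool", "payload": {
  "moves": [
    {"dp":[0,0,-0.1],"delta_rot":[0,0,0],"fingers":0},
    {"dp":[0,0,-0.2],"delta_rot":[0,0,0],"fingers":0},
    {"dp":[0,0,-0.2],"delta_rot":[0,0,0],"fingers":0},
    {"dp":[0,0,-0.2],"delta_rot":[0,0,0],"fingers":0},
    {"dp":[0,0,-0.1],"delta_rot":[0,0,0],"fingers":0}
  ]
}}

```text
clock: 5.35
position: [0.4907, -0.286, 0.3872]
ee_rot: [0.002, 0.085, 0.996, -0.001]
contact_force: [0.2, 0.5, -1.3]
width: 0.0234
gripper_force: 59.1
```

{"api": "servo_tool", "payload": {
  "moves": [
    {"dp":[0,0,0],"delta_rot":[0,0,0],"fingers":0},
    {"dp":[0,0,0],"delta_rot":[0,0,0],"fingers":0},
    {"dp":[0,0,0],"delta_rot":[0,0,0],"fingers":0}
  ]
}}

```text
clock: 5.65
position: [0.4895, -0.2851, 0.3814]
ee_rot: [-0.002, 0.085, 0.996, 0.001]
contact_force: [0.0, 0.0, -1.3]
width: 0.0236
gripper_force: 59.1
```

```bash
python3 - <<'E'
from h import *
np.set_printoptions(precision=4,suppress=True)
wsnap('w5')
z=np.load('pics/w5.npz');z=dict(z);im,d=imaging.get_image('top');np.savez('pics/t5.npz',im=im,d=d)
i2,d2=imaging.get_image('scene');np.savez('pics/s5.npz',im=i2,d=d2)
a=cv2.resize(z['im'],(400,300));b=cv2.resize(i2[100:230,90:260],(392,300))
cv2.imwrite('pics/c5.png',np.hstack([a,b])[:,:,::-1])
# probe in tool frame from wrist
P=wcloud(z);T=(P-z['p'])@z['R'];h=cv2.cvtColor(z['im'],cv2.COLOR_RGB2HSV);H,S,V=[h[...,i].astype(int) for i in range(3)]
nr=(abs(T[...,0])<.04)&(abs(T[...,1])<.035)&(T[...,2]>.03)&(T[...,2]<.24)
for k,m in dict(red=((H<6)|(H>172))&(S>140),yel=(H>20)&(H<35)&(S>120),brs=(H>8)&(H<22)&(S>80),blk=(V<60)&(T[...,2]>.11)).items():
    q=T[m&nr]
    if len(q):print(k,len(q),np.median(q,0),q.min(0),q.max(0))
q=T[(V<60)&nr]
for lo in np.arange(.1,.21,.01):
    s=q[abs(q[:,2]-lo)<.005]
    if len(s)>5:print(lo,len(s),s.mean(0))
E
```

```text
5.65 [ 0.4895 -0.2851  0.3814] [[-0.986, 0.169, -0.004], [0.169, 0.986, 0.003], [0.004, 0.002, -1.0]] [ 0.0257  0.0107 -1.3392]
red 3897 [0.0111 0.0003 0.0405] [-0.012  -0.0123  0.0304] [0.0124 0.0239 0.1707]
yel 931 [0.013  0.0003 0.0948] [ 0.0014 -0.0187  0.0304] [0.0198 0.0193 0.1844]
brs 75 [ 0.0114 -0.0008  0.092 ] [ 0.0019 -0.0161  0.0308] [0.0184 0.0283 0.1757]
blk 261 [0.0069 0.0005 0.1664] [ 0.     -0.0073  0.1418] [0.008  0.0086 0.1942]
0.13999999999999999 10 [0.0072 0.0008 0.1438]
0.14999999999999997 55 [0.0066 0.0006 0.1503]
0.15999999999999998 58 [0.0061 0.0005 0.1601]
0.16999999999999998 51 [0.0063 0.0006 0.1698]
0.17999999999999997 48 [0.006  0.0007 0.1799]
0.18999999999999995 39 [0.006  0.0013 0.1897]
```

View pics/c5.png

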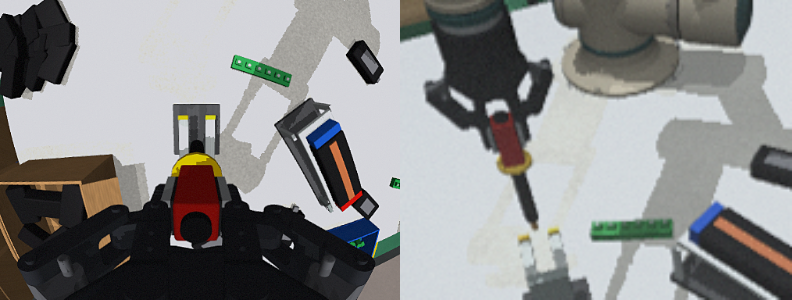

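The probe sits straight and centred in the hand (axis at tool x≈0, y≈0, tip at tool z≈0.215). I'll travel to the cup.

{"api": "servo_tool", "payload": {
  "moves": [
    {"dp":[0.06,0.21,0],"delta_rot":[0,0,0],"fingers":0},
    {"dp":[0.06,0.21,0],"delta_rot":[0,0,0],"fingers":0},
    {"dp":[0.06,0.21,0],"delta_rot":[0,0,0],"fingers":0},
    {"dp":[0.06,0.21,0],"delta_rot":[0,0,0],"fingers":0},
    {"dp":[0.06,0.21,0],"delta_rot":[0,0,0],"fingers":0}
  ]
}}

```text
clock: 6.3
position: [0.4658, -0.0668, 0.3831]
ee_rot: [-0.001, 0.085, 0.996, 0.0]
contact_force: [2.1, 0.2, -0.8]
width: 0.0233
gripper_force: 59.3
```

{"api": "servo_tool", "payload": {
  "moves": [
    {"dp":[0.06,0.21,0],"delta_rot":[0,0,0],"fingers":0},
    {"dp":[0.06,0.21,0],"delta_rot":[0,0,0],"fingers":0},
    {"dp":[0.06,0.21,0],"delta_rot":[0,0,0],"fingers":0},
    {"dp":[0.06,0.21,0],"delta_rot":[0,0,0],"fingers":0},
    {"dp":[0.06,0.21,0],"delta_rot":[0,0,0],"fingers":0}
  ]
}}

```text
clock: 6.8
position: [0.4421, 0.1504, 0.3833]
ee_rot: [-0.0, 0.085, 0.996, -0.0]
contact_force: [1.6, -0.1, -1.7]
width: 0.0229
gripper_force: 59.3
```

{"api": "servo_tool", "payload": {
  "moves": [
    {"dp":[0.06,0.21,0],"delta_rot":[0,0,0],"fingers":0},
    {"dp":[0.06,0.21,0],"delta_rot":[0,0,0],"fingers":0},
    {"dp":[0.06,0.1,0],"delta_rot":[0,0,0],"fingers":0},
    {"dp":[0,0,0],"delta_rot":[0,0,0],"fingers":0},
    {"dp":[0,0,0],"delta_rot":[0,0,0],"fingers":0}
  ]
}}

```text
clock: 7.3
position: [0.4246, 0.2573, 0.3832]
ee_rot: [-0.0, 0.084, 0.996, -0.001]
contact_force: [-0.3, 0.2, -1.9]
width: 0.0234
gripper_force: 59.6
```

```bash
cat >> h.py <<'E'
def go(p,zax):
    s,R=quat();M=R.as_matrix();c=np.array(zax,float);c/=np.linalg.norm(c);zt=M.T@c
    v=np.cross([0,0,1],zt);n=np.linalg.norm(v);rv=v/(n+1e-12)*np.arctan2(n,zt[2])
    print('t',round(s['clock'],2),'pos',s['position'].round(4),'F',s['contact_force'].round(2),'dp units',(M.T@(np.array(p)-s['position'])/.2).round(3),'rot units',(rv/.1).round(2),'toolz',M[:,2].round(4))
    # dp after the turn
    print('dp after turn',((R*Ro.from_rotvec(rv)).inv().apply(np.array(p)-s['position'])/.2).round(3))
az=np.radians(199.6);A=np.array([np.sin(.42)*np.cos(az),np.sin(.42)*np.sin(az),np.cos(.42)])
PL=np.array([.5405,.3166,.08])+A*(.0534-.08)/A[2]
L=.2148
E
python3 -c "
from h import *
print(A,PL);go(PL+(.088+L)*A,-A)"
```

```text
[-0.38413377 -0.13678388  0.91308894] [0.55169054 0.32058477 0.0534    ]
t 7.3 pos [0.4246 0.2573 0.3832] F [-0.31  0.2  -1.88] dp units [-0.035  0.117  0.266] rot units [-2.07 -3.67  0.  ] toolz [-0.001  -0.0014 -1.    ]
dp after turn [0.067 0.06  0.279]
```

{"api": "servo_tool", "payload": {
  "moves": [
    {"dp":[0,0,0],"delta_rot":[-0.41,-0.73,0],"fingers":0},
    {"dp":[0,0,0],"delta_rot":[-0.41,-0.73,0],"fingers":0},
    {"dp":[0,0,0],"delta_rot":[-0.41,-0.73,0],"fingers":0},
    {"dp":[0,0,0],"delta_rot":[-0.41,-0.73,0],"fingers":0},
    {"dp":[0,0,0],"delta_rot":[-0.41,-0.73,0],"fingers":0}
  ]
}}

```text
clock: 7.8
position: [0.4251, 0.2556, 0.3838]
ee_rot: [0.191, 0.084, 0.974, 0.086]
contact_force: [0.9, -0.5, -1.5]
width: 0.0233
gripper_force: 59.5
```

{"api": "servo_tool", "payload": {
  "moves": [
    {"dp":[0.067,0.06,0],"delta_rot":[0,0,0],"fingers":0},
    {"dp":[0,0,0],"delta_rot":[0,0,0],"fingers":0},
    {"dp":[0,0,0],"delta_rot":[0,0,0],"fingers":0},
    {"dp":[0,0,0],"delta_rot":[0,0,0],"fingers":0}
  ]
}}

```text
clock: 8.2
position: [0.4149, 0.2708, 0.3816]
ee_rot: [0.189, 0.083, 0.975, 0.086]
contact_force: [0.4, 0.6, -0.5]
width: 0.0234
gripper_force: 59.6
```

```bash
python3 - <<'E'
from h import *
go(PL+(.088+L)*A,-A);wsnap('w6')
z=dict(np.load('pics/w6.npz'));P=wcloud(z)
i2,d2=imaging.get_image('scene');it,dt=imaging.get_image('top')
b=cv2.resize(i2[90:200,260:400],(382,300));t=cv2.resize(it[150:250,90:217],(381,300));
cv2.imwrite('pics/c6.png',np.hstack([cv2.resize(t,(380,300)),b])[:,:,::-1]);
h=cv2.cvtColor(z['im'],cv2.COLOR_RGB2HSV);H,S,V=[h[...,i].astype(int) for i in range(3)]
g=(H>60)&(H<100)&(S>60)&(P[...,0]>.48)&(P[...,0]<.6)&(P[...,1]>.27)&(P[...,1]<.36)&(P[...,2]>.04)&(P[...,2]<.13)
q=P[g]-[PL];r=np.linalg.norm(q-np.outer(q@A,A),axis=1);ax=q@A
print(len(q),np.percentile(ax,[1,99]),np.percentile(r,[1,50,99]))
from scipy.optimize import least_squares
Q=P[g]
def f(x):
    a=A;q=Q-[x[0],x[1],.08];r=np.linalg.norm(np.cross(q,a),axis=1);return np.where(abs(r-.021)<abs(r-.016),r-.021,r-.016)*1000
b=least_squares(f,[.5405,.3166],loss='soft_l1',x_scale=.01);print(b.x,np.sqrt(np.mean(f(b.x)**2)))
E
```

```text
t 8.2 pos [0.4149 0.2708 0.3816] F [ 0.37  0.6  -0.5 ] dp units [0.007 0.003 0.281] rot units [-0.02 -0.01  0.  ] toolz [ 0.3833  0.1353 -0.9136]
dp after turn [0.007 0.002 0.281]
8.2 [0.41493931 0.27079239 0.38161712] [[-0.914, 0.13, 0.383], [0.195, 0.971, 0.135], [-0.355, 0.199, -0.914]] [ 0.3673068   0.60097914 -0.5025231 ]
674 [-0.00606075  0.05902179] [0.0153407  0.01756793 0.02156776]
[0.5401823  0.31662646] 1.437199125479511
```

View pics/c6.png

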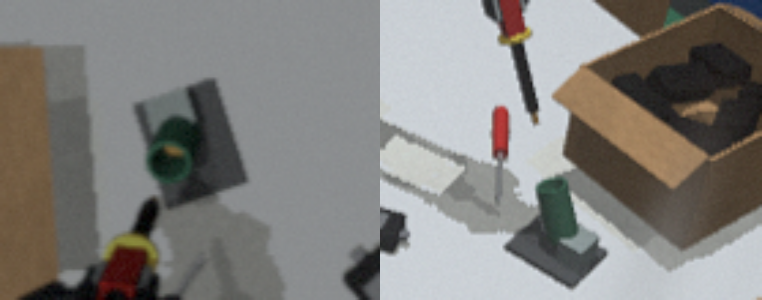

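The crops show the probe tilted like the cup axis, tip pointing at the mouth (top crop: nib at (150,205), mouth at (170,160)). I'll advance to just inside the mouth.

{"api": "servo_tool", "payload": {
  "moves": [
    {"dp":[0.007,0.003,0.12],"delta_rot":[0,0,0],"fingers":0},
    {"dp":[0,0,0.12],"delta_rot":[0,0,0],"fingers":0},
    {"dp":[0,0,0.12],"delta_rot":[0,0,0],"fingers":0},
    {"dp":[0,0,0.1],"delta_rot":[0,0,0],"fingers":0},
    {"dp":[0,0,0],"delta_rot":[0,0,0],"fingers":0}
  ]
}}

```text
clock: 8.85
position: [0.4479, 0.2843, 0.2939]
ee_rot: [0.187, 0.083, 0.975, 0.084]
contact_force: [-1.4, -1.4, -1.4]
width: 0.0233
gripper_force: 59.4
```

{"api": "servo_tool", "payload": {
  "moves": [
    {"dp":[0,0,0],"delta_rot":[0,0,0],"fingers":0},
    {"dp":[0,0,0],"delta_rot":[0,0,0],"fingers":0}
  ]
}}

```text
clock: 9.05
position: [0.4487, 0.2851, 0.2985]
ee_rot: [0.19, 0.083, 0.974, 0.087]
contact_force: [-0.1, 0.6, -1.4]
width: 0.0235
gripper_force: 59.5
```

```bash
python3 - <<'E'
from h import *
go(PL+L*A,-A)
i2,d2=imaging.get_image('scene');it,dt=imaging.get_image('top');s,R=quat();tip=s['position']+R.as_matrix()[:,2]*L;fl=s['position']+R.as_matrix()[:,2]*.0968
for n,i in(('scene',i2),('top',it)):
    y=masks(i)['yel'];u,v=proj(n,fl);yy,xx=np.nonzero(y);k=np.hypot(xx-u,yy-v)<15;print(n,'flange pred',(u,v),'seen',xx[k].mean(),yy[k].mean(),k.sum())
u,v=map(int,proj('top',tip));t=cv2.resize(it[v-37:v+38,u-48:u+48],(480,375),interpolation=1)
u,v=map(int,proj('scene',tip));b=cv2.resize(i2[v-45:v+30,u-30:u+30],(300,375))
cv2.imwrite('pics/c7.png',np.hstack([t,b])[:,:,::-1])
E
```

```text
t 9.05 pos [0.4487 0.2851 0.2985] F [-0.1   0.59 -1.4 ] dp units [-0.    -0.006  0.267] rot units [ 0.01  0.01 -0.  ] toolz [ 0.3848  0.1372 -0.9127]
dp after turn [-0.001 -0.006  0.267]
scene flange pred (np.float64(315.12879833620053), np.float64(127.67716613133823)) seen 316.037037037037 128.8148148148148 27
top flange pred (np.float64(138.499147600647), np.float64(220.97873762955064)) seen 140.05263157894737 216.1578947368421 57
```

View pics/c7.png

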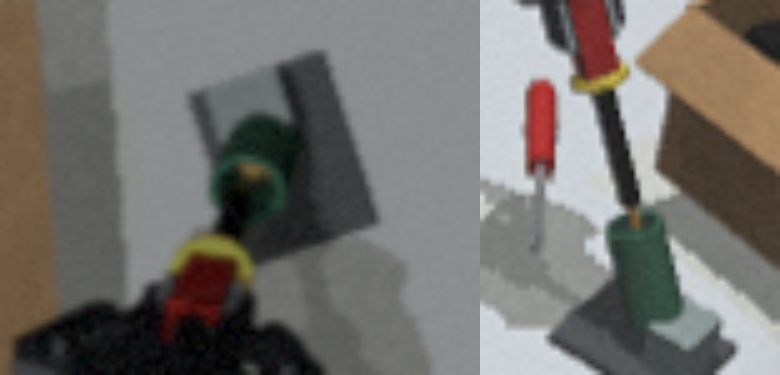

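The nib is just entering the mouth, centred in both crops (top (245,180), scene (635,215)). I'll continue along the axis.

{"api": "servo_tool", "payload": {
  "moves": [
    {"dp":[0,-0.006,0.08],"delta_rot":[0,0,0],"fingers":0},
    {"dp":[0,0,0.08],"delta_rot":[0,0,0],"fingers":0},
    {"dp":[0,0,0.06],"delta_rot":[0,0,0],"fingers":0},
    {"dp":[0,0,0],"delta_rot":[0,0,0],"fingers":0},
    {"dp":[0,0,0],"delta_rot":[0,0,0],"fingers":0}
  ]
}}

```text
clock: 9.65
position: [0.465, 0.2899, 0.257]
ee_rot: [0.189, 0.083, 0.975, 0.086]
contact_force: [0.4, -0.2, -0.5]
width: 0.0234
gripper_force: 59.6
```

```bash
python3 -c "
from h import *
go(PL+L*A,-A);s,R=quat();print('axial',-R.as_matrix()[:,2]@s['contact_force'])"
```

```text
t 9.65 pos [0.465  0.2899 0.257 ] F [ 0.42 -0.18 -0.52] dp units [-0.004  0.002  0.043] rot units [-0.   -0.01  0.  ] toolz [ 0.3833  0.1365 -0.9135]
dp after turn [-0.004  0.002  0.043]
axial -0.6173659311415022
```

{"api": "servo_tool", "payload": {
  "moves": [
    {"dp":[0,0,0.025],"delta_rot":[0,0,0],"fingers":0},
    {"dp":[0,0,0.025],"delta_rot":[0,0,0],"fingers":0},
    {"dp":[0,0,0],"delta_rot":[0,0,0],"fingers":0},
    {"dp":[0,0,0],"delta_rot":[0,0,0],"fingers":0}
  ]
}}

```text
clock: 10.05
position: [0.4688, 0.2912, 0.2476]
ee_rot: [0.189, 0.083, 0.975, 0.086]
contact_force: [-0.8, -0.4, -0.6]
width: 0.0231
gripper_force: 59.5
```

```bash
python3 -c "
from h import *
go(PL+L*A,-A);s,R=quat();print('axial',-R.as_matrix()[:,2]@s['contact_force'])"
```

```text
t 10.05 pos [0.4688 0.2912 0.2476] F [-0.84 -0.36 -0.6 ] dp units [-0.005  0.002 -0.008] rot units [-0.01 -0.01  0.  ] toolz [ 0.3831  0.1364 -0.9136]
dp after turn [-0.005  0.002 -0.008]
axial -0.17790638650809668
```

{"api": "servo_tool", "payload": {
  "moves": [
    {"dp":[0,0,0.015],"delta_rot":[0,0,0],"fingers":0},
    {"dp":[0,0,0],"delta_rot":[0,0,0],"fingers":0}
  ]
}}

```text
clock: 10.25
position: [0.4701, 0.2916, 0.2447]
ee_rot: [0.189, 0.083, 0.975, 0.086]
contact_force: [-0.3, 0.6, -0.1]
width: 0.0231
gripper_force: 59.6
```

{"api": "servo_tool", "payload": {
  "moves": [
    {"dp":[0,0,0],"delta_rot":[0,0,0],"fingers":0}
  ]
}}

```text
clock: 10.35
position: [0.47, 0.2916, 0.2449]
ee_rot: [0.189, 0.083, 0.975, 0.086]
contact_force: [-1.0, -0.0, -0.4]
width: 0.0237
gripper_force: 59.6
```

{"api": "servo_tool", "payload": {
  "moves": [
    {"dp":[0,0,0.015],"delta_rot":[0,0,0],"fingers":0},
    {"dp":[0,0,0],"delta_rot":[0,0,0],"fingers":0}
  ]
}}

```text
clock: 10.55
position: [0.4712, 0.2921, 0.242]
ee_rot: [0.189, 0.083, 0.975, 0.086]
contact_force: [-0.8, 0.3, -0.9]
width: 0.0236
gripper_force: 59.7
```

{"api": "servo_tool", "payload": {
  "moves": [
    {"dp":[0,0,0],"delta_rot":[0,0,0],"fingers":0}
  ]
}}

```text
clock: 10.65
position: [0.4712, 0.2921, 0.2421]
ee_rot: [0.189, 0.083, 0.975, 0.086]
contact_force: [-0.0, 0.6, 0.2]
width: 0.0232
gripper_force: 59.7
```

{"api": "servo_tool", "payload": {
  "moves": [
    {"dp":[0,0,0],"delta_rot":[0,0,0],"fingers":0}
  ]
}}

```text
clock: 10.75
position: [0.4711, 0.292, 0.2422]
ee_rot: [0.189, 0.083, 0.975, 0.086]
contact_force: [-0.3, -0.3, 0.5]
width: 0.0235
gripper_force: 59.7
```

```bash
python3 -c "
from h import *
go(PL+L*A,-A);s,R=quat();print('axial',-R.as_matrix()[:,2]@s['contact_force'])
wsnap('w8')"
```

```text
t 10.75 pos [0.4711 0.292  0.2422] F [-0.26 -0.31  0.5 ] dp units [-0.005  0.002 -0.038] rot units [-0.01 -0.01  0.  ] toolz [ 0.3832  0.1365 -0.9135]
dp after turn [-0.005  0.002 -0.038]
axial 0.5953831558810052
10.75 [0.47114383 0.29204072 0.24216456] [[-0.915, 0.129, 0.383], [0.194, 0.971, 0.136], [-0.355, 0.199, -0.914]] [-0.25947193 -0.31253304  0.49620735]
```

{"api": "servo_tool", "payload": {
  "moves": [
    {"dp":[0,0,0.015],"delta_rot":[0,0,0],"fingers":0},
    {"dp":[0,0,0],"delta_rot":[0,0,0],"fingers":0}
  ]
}}

```text
clock: 11.0
position: [0.4724, 0.2925, 0.2392]
ee_rot: [0.189, 0.083, 0.975, 0.086]
contact_force: [-0.5, -0.5, 1.1]
width: 0.0233
gripper_force: 60.0
```

{"api": "servo_tool", "payload": {
  "moves": [
    {"dp":[0,0,0],"delta_rot":[0,0,0],"fingers":0}
  ]
}}

```text
clock: 11.1
position: [0.4723, 0.2925, 0.2394]
ee_rot: [0.189, 0.083, 0.975, 0.086]
contact_force: [-1.8, -1.1, 1.6]
width: 0.0232
gripper_force: 60.0
```

{"api": "servo_tool", "payload": {
  "moves": [
    {"dp":[0,0,0.01],"delta_rot":[0,0,0],"fingers":0},
    {"dp":[0,0,0],"delta_rot":[0,0,0],"fingers":0}
  ]
}}

```text
clock: 11.3
position: [0.4731, 0.2927, 0.2375]
ee_rot: [0.189, 0.083, 0.975, 0.086]
contact_force: [-1.0, -0.1, 1.0]
width: 0.0235
gripper_force: 60.0
```

{"api": "servo_tool", "payload": {
  "moves": [
    {"dp":[0,0,0],"delta_rot":[0,0,0],"fingers":0}
  ]
}}

```text
clock: 11.4
position: [0.4731, 0.2927, 0.2376]
ee_rot: [0.189, 0.083, 0.975, 0.086]
contact_force: [-1.7, -0.1, 2.3]
width: 0.0234
gripper_force: 60.0
```

{"api": "servo_tool", "payload": {
  "moves": [
    {"dp":[0,0,0],"delta_rot":[0,0,0],"fingers":0}
  ]
}}

```text
clock: 11.5
position: [0.4731, 0.2927, 0.2376]
ee_rot: [0.189, 0.083, 0.975, 0.086]
contact_force: [-1.1, -0.6, 2.7]
width: 0.0232
gripper_force: 60.0
```

```bash
python3 -c "
from h import *
go(PL+L*A,-A);s,R=quat();print('axial',-R.as_matrix()[:,2]@s['contact_force'])"
```

```text
t 11.5 pos [0.4731 0.2927 0.2376] F [-1.13 -0.62  2.71] dp units [-0.005  0.002 -0.063] rot units [-0.   -0.01  0.  ] toolz [ 0.3832  0.1365 -0.9135]
dp after turn [-0.005  0.002 -0.063]
axial 2.9887438844634366
```

The plate is fully down with about 4 N axial and held. I'll withdraw along the axis and bring the probe upright.

{"api": "servo_tool", "payload": {
  "moves": [
    {"dp":[0,0,-0.1],"delta_rot":[0,0,0],"fingers":0},
    {"dp":[0,0,-0.18],"delta_rot":[0,0,0],"fingers":0},
    {"dp":[0,0,-0.18],"delta_rot":[0,0,0],"fingers":0},
    {"dp":[0,0,-0.18],"delta_rot":[0,0,0],"fingers":0},
    {"dp":[0,0,-0.18],"delta_rot":[0,0,0],"fingers":0}
  ]
}}

```text
clock: 12.0
position: [0.4092, 0.2698, 0.3878]
ee_rot: [0.188, 0.083, 0.975, 0.086]
contact_force: [0.4, 0.1, -1.0]
width: 0.0236
gripper_force: 59.4
```

{"api": "servo_tool", "payload": {
  "moves": [
    {"dp":[0,0,0],"delta_rot":[0.41,0.73,0],"fingers":0},
    {"dp":[0,0,0],"delta_rot":[0.41,0.73,0],"fingers":0},
    {"dp":[0,0,0],"delta_rot":[0.41,0.73,0],"fingers":0},
    {"dp":[0,0,0],"delta_rot":[0.41,0.73,0],"fingers":0},
    {"dp":[0,0,0],"delta_rot":[0.41,0.73,0],"fingers":0}
  ]
}}

```text
clock: 12.5
position: [0.4102, 0.2702, 0.3871]
ee_rot: [-0.002, 0.085, 0.996, -0.001]
contact_force: [0.7, -0.6, -1.8]
width: 0.0236
gripper_force: 59.6
```

{"api": "servo_tool", "payload": {
  "moves": [
    {"dp":[0,0,0],"delta_rot":[0,0,0],"fingers":0},
    {"dp":[0,0,0],"delta_rot":[0,0,0],"fingers":0},
    {"dp":[0,0,0],"delta_rot":[0,0,0],"fingers":0}
  ]
}}

```text
clock: 12.8
position: [0.4096, 0.2701, 0.3871]
ee_rot: [0.0, 0.085, 0.996, 0.0]
contact_force: [0.5, 0.3, -0.3]
width: 0.0232
gripper_force: 59.6
```

```bash
cat >> h.py <<'E'
FO=np.array([.600,-.029]);FX=np.array([-.8886,-.4587])
def fx(x): return FO+FX*x
E
python3 - <<'E'
from h import *
go([*fx(-.057),.375],[0,0,-1])
wsnap('w9');z=dict(np.load('pics/w9.npz'));T=(wcloud(z)-z['p'])@z['R'];h=cv2.cvtColor(z['im'],cv2.COLOR_RGB2HSV);H,S,V=[h[...,i].astype(int) for i in range(3)]
nr=(abs(T[...,0])<.04)&(abs(T[...,1])<.035)&(T[...,2]>.03)&(T[...,2]<.24);q=T[(V<60)&nr]
for lo in np.arange(.14,.21,.01):
    s=q[abs(q[:,2]-lo)<.005]
    if len(s)>5:print(lo.round(2),len(s),s.mean(0).round(4),s.max(0).round(4))
E
```

```text
t 12.8 pos [0.4096 0.2701 0.3871] F [ 0.53  0.31 -0.31] dp units [-1.418 -1.142  0.061] rot units [ 0.    0.01 -0.  ] toolz [ 6.e-04  2.e-04 -1.e+00]
dp after turn [-1.418 -1.142  0.061]
12.8 [0.40963823 0.27010171 0.38710292] [[-0.986, 0.169, 0.001], [0.169, 0.986, 0.0], [-0.001, 0.0, -1.0]] [ 0.53175535  0.31020295 -0.31162006]
0.14 11 [0.0073 0.0011 0.1436] [0.0079 0.0049 0.1446]
0.15 56 [0.0066 0.0004 0.1505] [0.0077 0.0074 0.155 ]
0.16 50 [0.0064 0.0009 0.1598] [0.0078 0.0076 0.1645]
0.17 53 [0.0062 0.0011 0.17  ] [0.0078 0.008  0.1749]
0.18 42 [0.0063 0.0012 0.1799] [0.008  0.0084 0.1847]
0.19 32 [0.0065 0.0018 0.189 ] [0.008  0.0076 0.1935]
```

Probe unchanged in the hand. I'll travel to above the rail's red end.

{"api": "servo_tool", "payload": {
  "moves": [
    {"dp":[-0.17,-0.14,0],"delta_rot":[0,0,0],"fingers":0},
    {"dp":[-0.17,-0.14,0],"delta_rot":[0,0,0],"fingers":0},
    {"dp":[-0.17,-0.14,0],"delta_rot":[0,0,0],"fingers":0},
    {"dp":[-0.17,-0.14,0],"delta_rot":[0,0,0],"fingers":0},
    {"dp":[-0.17,-0.14,0],"delta_rot":[0,0,0],"fingers":0}
  ]
}}

```text
clock: 13.35
position: [0.5543, 0.1023, 0.3879]
ee_rot: [0.001, 0.085, 0.996, 0.0]
contact_force: [-0.3, 1.2, -1.7]
width: 0.0237
gripper_force: 59.7
```

{"api": "servo_tool", "payload": {
  "moves": [
    {"dp":[-0.17,-0.14,0],"delta_rot":[0,0,0],"fingers":0},
    {"dp":[-0.17,-0.14,0],"delta_rot":[0,0,0],"fingers":0},
    {"dp":[-0.17,-0.14,0.05],"delta_rot":[0,0,0],"fingers":0},
    {"dp":[0,0,0],"delta_rot":[0,0,0],"fingers":0},
    {"dp":[0,0,0],"delta_rot":[0,0,0],"fingers":0}
  ]
}}

```text
clock: 13.85
position: [0.6402, 0.0029, 0.3766]
ee_rot: [-0.001, 0.086, 0.996, 0.0]
contact_force: [-0.1, 0.1, -2.6]
width: 0.0234
gripper_force: 59.6
```

```bash
python3 - <<'E'
from h import *
go([*fx(-.057),.102+L+.01],[0,0,-1])
np.set_printoptions(precision=4,suppress=True)
wsnap('w10');z=dict(np.load('pics/w10.npz'));P=wcloud(z);M=masks(z['im'])
m=M['org']&(P[...,0]>.5)&(P[...,0]<.7)&(P[...,1]>-.1)&(P[...,1]<.05)&(P[...,2]>.085)&(P[...,2]<.125)
q=P[m];c=q.mean(0);w=np.linalg.svd(q-c,full_matrices=False)[2][0];w*=-np.sign(w[0]);e=(q-c)@w
print('rail',m.sum(),c,w,np.degrees(np.arctan2(w[1],w[0])),np.percentile(e,[.5,99.5]),'lateral of line vs mine at c',(c[:2]-FO)@[-FX[1],FX[0]],'x',(c[:2]-FO)@FX)
for k in('red','blue'):
    m=M[k]&(P[...,0]>.5)&(P[...,0]<.72)&(P[...,1]>-.11)&(P[...,1]<.06);print(k,m.sum(),np.nanmedian(P[m],0))
i2,d2=imaging.get_image('scene');it,dt=imaging.get_image('top')
s,R=quat();tip=s['position']+R.as_matrix()[:,2]*L
u,v=map(int,proj('top',tip));t=cv2.resize(it[v-40:v+40,u-40:u+40],(380,380))
u,v=map(int,proj('scene',tip));b=cv2.resize(i2[v-40:v+40,u-40:u+40],(380,380));print(tip)
cv2.imwrite('pics/c10.png',np.hstack([t,b])[:,:,::-1])
E
```

```text
t 13.85 pos [0.6402 0.0029 0.3766] F [-0.05  0.07 -2.65] dp units [-0.057 -0.02   0.249] rot units [ 0.   -0.02  0.  ] toolz [-1.4e-03  7.0e-04 -1.0e+00]
dp after turn [-0.056 -0.019  0.249]
13.85 [0.6402 0.0029 0.3766] [[-0.985, 0.171, -0.001], [0.171, 0.985, 0.001], [0.002, 0.0, -1.0]] [-0.0514  0.0726 -2.6475]
rail 1606 [ 0.5957 -0.0312  0.1082] [-0.8774 -0.4604  0.1348] -152.31108710839294 [-0.0858  0.0631] lateral of line vs mine at c -2.7475900779055794e-05 x 0.0047738139646413
red 4058 [0.63   0.0061 0.3338]
blue 775 [ 0.5271 -0.0643  0.1138]
[0.6397 0.0048 0.1633]
```

View pics/c10.png

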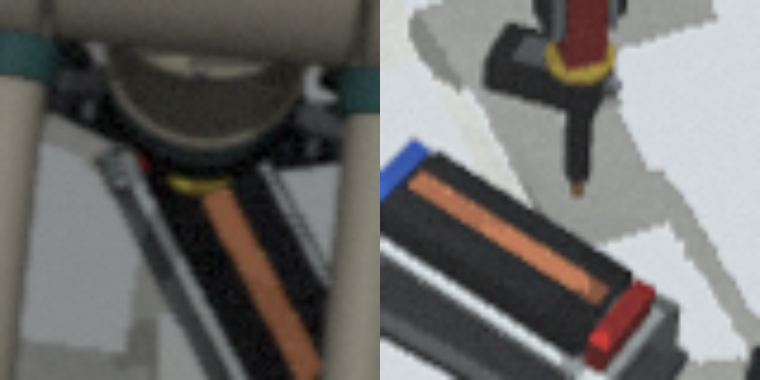

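The scene crop shows the nib over the red end of the rail (tip at (577,190)), and the rail line is confirmed with 0 mm lateral error. I'll lower to 10 mm above it.

{"api": "servo_tool", "payload": {
  "moves": [
    {"dp":[-0.057,-0.02,0.05],"delta_rot":[0,0,0],"fingers":0},
    {"dp":[0,0,0.1],"delta_rot":[0,0,0],"fingers":0},
    {"dp":[0,0,0.1],"delta_rot":[0,0,0],"fingers":0},
    {"dp":[0,0,0],"delta_rot":[0,0,0],"fingers":0},
    {"dp":[0,0,0],"delta_rot":[0,0,0],"fingers":0}
  ]
}}

```text
clock: 14.5
position: [0.6511, -0.0019, 0.3272]
ee_rot: [-0.0, 0.084, 0.996, -0.0]
contact_force: [0.1, -0.4, -0.9]
width: 0.0233
gripper_force: 59.6
```

```bash
python3 -c "
from h import *
go([*fx(-.056),.0975+L],[0,0,-1])"
```

```text
t 14.5 pos [ 0.6511 -0.0019  0.3272] F [ 0.07 -0.39 -0.93] dp units [ 0.005 -0.008  0.075] rot units [-0. -0.  0.] toolz [-2.e-04 -0.e+00 -1.e+00]
dp after turn [ 0.005 -0.008  0.075]
```

{"api": "servo_tool", "payload": {
  "moves": [
    {"dp":[0.005,-0.008,0.03],"delta_rot":[0,0,0],"fingers":0},
    {"dp":[0,0,0.025],"delta_rot":[0,0,0],"fingers":0},
    {"dp":[0,0,0],"delta_rot":[0,0,0],"fingers":0}
  ]
}}

```text
clock: 14.8
position: [0.6495, -0.0037, 0.316]
ee_rot: [-0.0, 0.085, 0.996, 0.0]
contact_force: [-0.2, -0.3, -1.9]
width: 0.0234
gripper_force: 59.6
```

{"api": "servo_tool", "payload": {
  "moves": [
    {"dp":[0,0,0.01],"delta_rot":[0,0,0],"fingers":0},
    {"dp":[0,0,0],"delta_rot":[0,0,0],"fingers":0}
  ]
}}

```text
clock: 15.0
position: [0.6498, -0.0037, 0.3146]
ee_rot: [0.0, 0.085, 0.996, 0.0]
contact_force: [-0.3, 0.2, 0.4]
width: 0.0232
gripper_force: 59.7
```

{"api": "servo_tool", "payload": {
  "moves": [
    {"dp":[0,0,0.01],"delta_rot":[0,0,0],"fingers":0},
    {"dp":[0,0,0],"delta_rot":[0,0,0],"fingers":0}
  ]
}}

```text
clock: 15.2
position: [0.6498, -0.0037, 0.3125]
ee_rot: [0.0, 0.085, 0.996, 0.0]
contact_force: [-0.6, 0.5, 1.2]
width: 0.0232
gripper_force: 59.8
```

{"api": "servo_tool", "payload": {
  "moves": [
    {"dp":[0,0,0],"delta_rot":[0,0,0],"fingers":0}
  ]
}}

```text
clock: 15.3
position: [0.6499, -0.0037, 0.3127]
ee_rot: [0.0, 0.085, 0.996, 0.0]
contact_force: [-0.8, 0.4, 0.9]
width: 0.0231
gripper_force: 59.8
```

{"api": "servo_tool", "payload": {
  "moves": [
    {"dp":[0,0,0],"delta_rot":[0,0,0],"fingers":0}
  ]
}}

```text
clock: 15.4
position: [0.6498, -0.0037, 0.3126]
ee_rot: [0.0, 0.085, 0.996, 0.0]
contact_force: [-0.1, 0.6, 0.3]
width: 0.0231
gripper_force: 59.8
```

```bash
python3 -c "
from h import *
go([*fx(-.056),.0975+L],[0,0,-1])"
```

```text
t 15.4 pos [ 0.6498 -0.0037  0.3126] F [-0.14  0.55  0.32] dp units [0.001 0.002 0.002] rot units [ 0.    0.01 -0.  ] toolz [ 7.e-04  0.e+00 -1.e+00]
dp after turn [0.001 0.002 0.002]
```

Pressing with about 2 N (nib about 3 mm in). I'll draw along the rail in 6 mm steps, rising with the slope.

{"api": "servo_tool", "payload": {
  "moves": [
    {"dp":[0.024,-0.018,-0.004],"delta_rot":[0,0,0],"fingers":0},
    {"dp":[0.024,-0.018,-0.004],"delta_rot":[0,0,0],"fingers":0},
    {"dp":[0.024,-0.018,-0.004],"delta_rot":[0,0,0],"fingers":0}
  ]
}}

```text
clock: 15.7
position: [0.6338, -0.012, 0.3152]
ee_rot: [0.001, 0.085, 0.996, 0.0]
contact_force: [1.8, 0.6, 1.3]
width: 0.0235
gripper_force: 59.9
```

{"api": "servo_tool", "payload": {
  "moves": [
    {"dp":[0,0,0],"delta_rot":[0,0,0],"fingers":0}
  ]
}}

```text
clock: 15.8
position: [0.6323, -0.0128, 0.3151]
ee_rot: [-0.001, 0.085, 0.996, -0.001]
contact_force: [-1.2, -1.2, 1.1]
width: 0.0233
gripper_force: 60.1
```

{"api": "servo_tool", "payload": {
  "moves": [
    {"dp":[0.024,-0.018,-0.004],"delta_rot":[0,0,0],"fingers":0},
    {"dp":[0.024,-0.018,-0.004],"delta_rot":[0,0,0],"fingers":0},
    {"dp":[0.024,-0.018,-0.004],"delta_rot":[0,0,0],"fingers":0}
  ]
}}

```text
clock: 16.1
position: [0.6176, -0.0202, 0.3173]
ee_rot: [0.001, 0.085, 0.996, 0.0]
contact_force: [2.2, 1.4, 0.9]
width: 0.0234
gripper_force: 59.9
```

{"api": "servo_tool", "payload": {
  "moves": [
    {"dp":[0,0,0],"delta_rot":[0,0,0],"fingers":0}
  ]
}}

```text
clock: 16.2
position: [0.6162, -0.021, 0.3173]
ee_rot: [-0.001, 0.085, 0.996, -0.001]
contact_force: [-0.7, 0.4, 0.3]
width: 0.0237
gripper_force: 60.1
```

{"api": "servo_tool", "payload": {
  "moves": [
    {"dp":[0,0,0],"delta_rot":[0,0,0],"fingers":0}
  ]
}}

```text
clock: 16.3
position: [0.6165, -0.0207, 0.3169]
ee_rot: [-0.001, 0.085, 0.996, -0.001]
contact_force: [-1.0, -1.2, 1.6]
width: 0.0234
gripper_force: 60.1
```

```bash
python3 -c "
from h import *
go([*fx(-.02),.0975+L+.036*.135],[0,0,-1])"
```

```text
t 16.3 pos [ 0.6165 -0.0207  0.3169] F [-1.05 -1.21  1.6 ] dp units [-0.006  0.006 -0.001] rot units [-0.02 -0.03  0.  ] toolz [-0.0029 -0.0013 -1.    ]
dp after turn [-0.006  0.006 -0.001]
```

{"api": "servo_tool", "payload": {
  "moves": [
    {"dp":[0.024,-0.018,-0.004],"delta_rot":[0,0,0],"fingers":0},
    {"dp":[0.024,-0.018,-0.004],"delta_rot":[0,0,0],"fingers":0},
    {"dp":[0.024,-0.018,-0.004],"delta_rot":[0,0,0],"fingers":0}
  ]
}}

```text
clock: 16.6
position: [0.6018, -0.0283, 0.3198]
ee_rot: [0.001, 0.085, 0.996, 0.0]
contact_force: [2.5, 1.2, 0.5]
width: 0.0235
gripper_force: 59.9
```

{"api": "servo_tool", "payload": {
  "moves": [
    {"dp":[0,0,0],"delta_rot":[0,0,0],"fingers":0}
  ]
}}

```text
clock: 16.7
position: [0.6002, -0.0291, 0.3197]
ee_rot: [-0.001, 0.085, 0.996, -0.001]
contact_force: [-0.9, 0.0, 1.9]
width: 0.0233
gripper_force: 60.1
```

{"api": "servo_tool", "payload": {
  "moves": [
    {"dp":[0.024,-0.018,-0.004],"delta_rot":[0,0,0],"fingers":0},
    {"dp":[0.024,-0.018,-0.004],"delta_rot":[0,0,0],"fingers":0},
    {"dp":[0.024,-0.018,-0.004],"delta_rot":[0,0,0],"fingers":0}
  ]
}}

```text
clock: 17.0
position: [0.5856, -0.0366, 0.3221]
ee_rot: [0.0, 0.085, 0.996, 0.0]
contact_force: [2.0, 1.3, 0.0]
width: 0.0234
gripper_force: 59.9
```

{"api": "servo_tool", "payload": {
  "moves": [
    {"dp":[0,0,0],"delta_rot":[0,0,0],"fingers":0}
  ]
}}

```text
clock: 17.1
position: [0.5841, -0.0374, 0.3221]
ee_rot: [-0.001, 0.085, 0.996, -0.001]
contact_force: [-0.8, -1.8, 0.9]
width: 0.023
gripper_force: 60.1
```

{"api": "servo_tool", "payload": {
  "moves": [
    {"dp":[0,0,0],"delta_rot":[0,0,0],"fingers":0}
  ]
}}

```text
clock: 17.2
position: [0.5844, -0.0372, 0.3217]
ee_rot: [-0.001, 0.085, 0.996, -0.001]
contact_force: [-1.6, -0.1, 1.4]
width: 0.0231
gripper_force: 60.1
```

```bash
python3 -c "
from h import *
go([*fx(.018),.0975+L+.074*.135],[0,0,-1])"
```

```text
t 17.2 pos [ 0.5844 -0.0372  0.3217] F [-1.58 -0.08  1.44] dp units [ 0.002 -0.001 -0.003] rot units [-0.02 -0.03  0.  ] toolz [-0.003  -0.0013 -1.    ]
dp after turn [ 0.002 -0.001 -0.003]
```

{"api": "servo_tool", "payload": {
  "moves": [
    {"dp":[0.024,-0.018,-0.004],"delta_rot":[0,0,0],"fingers":0},
    {"dp":[0.024,-0.018,-0.004],"delta_rot":[0,0,0],"fingers":0},
    {"dp":[0.024,-0.018,-0.004],"delta_rot":[0,0,0],"fingers":0}
  ]
}}

```text
clock: 17.5
position: [0.5697, -0.0447, 0.3245]
ee_rot: [0.001, 0.085, 0.996, 0.0]
contact_force: [1.5, 0.6, 2.0]
width: 0.0235
gripper_force: 59.9
```

{"api": "servo_tool", "payload": {
  "moves": [
    {"dp":[0,0,0],"delta_rot":[0,0,0],"fingers":0}
  ]
}}

```text
clock: 17.6
position: [0.5682, -0.0455, 0.3245]
ee_rot: [-0.001, 0.085, 0.996, -0.001]
contact_force: [-0.9, -0.3, 1.2]
width: 0.0232
gripper_force: 60.1
```

{"api": "servo_tool", "payload": {
  "moves": [
    {"dp":[0.024,-0.018,-0.004],"delta_rot":[0,0,0],"fingers":0},
    {"dp":[0.024,-0.018,-0.004],"delta_rot":[0,0,0],"fingers":0},
    {"dp":[0.024,-0.018,-0.004],"delta_rot":[0,0,0],"fingers":0}
  ]
}}

```text
clock: 17.9
position: [0.5535, -0.053, 0.3269]
ee_rot: [0.0, 0.085, 0.996, 0.0]
contact_force: [2.4, 1.0, 1.0]
width: 0.0234
gripper_force: 59.9
```

{"api": "servo_tool", "payload": {
  "moves": [
    {"dp":[0,0,0],"delta_rot":[0,0,0],"fingers":0}
  ]
}}

```text
clock: 18.0
position: [0.5521, -0.0538, 0.3268]
ee_rot: [-0.001, 0.085, 0.996, -0.001]
contact_force: [-0.1, -0.6, 0.4]
width: 0.0233
gripper_force: 60.1
```

{"api": "servo_tool", "payload": {
  "moves": [
    {"dp":[0.012,-0.009,-0.002],"delta_rot":[0,0,0],"fingers":0},
    {"dp":[0,0,0],"delta_rot":[0,0,0],"fingers":0}
  ]
}}

```text
clock: 18.2
position: [0.5505, -0.0546, 0.3271]
ee_rot: [-0.0, 0.085, 0.996, -0.0]
contact_force: [0.3, 0.2, 0.5]
width: 0.0233
gripper_force: 60.0
```

```bash
python3 -c "
from h import *
go([*fx(.056),.0975+L+.112*.135],[0,0,-1])"
```

```text
t 18.2 pos [ 0.5505 -0.0546  0.3271] F [0.25 0.19 0.55] dp units [ 0.001 -0.001 -0.002] rot units [-0.   -0.01  0.  ] toolz [-7.e-04 -3.e-04 -1.e+00]
dp after turn [ 0.001 -0.001 -0.002]
```

{"api": "servo_tool", "payload": {
  "moves": [
    {"dp":[0,0,-0.1],"delta_rot":[0,0,0],"fingers":0},
    {"dp":[0,0,-0.15],"delta_rot":[0,0,0],"fingers":0},
    {"dp":[0.02,-0.2,-0.05],"delta_rot":[0,0,0],"fingers":0},
    {"dp":[0.02,-0.2,0],"delta_rot":[0,0,0],"fingers":0},
    {"dp":[0.02,-0.2,0],"delta_rot":[0,0,0],"fingers":0}
  ]
}}

```text
clock: 18.7
position: [0.518, -0.1714, 0.3868]
ee_rot: [-0.001, 0.084, 0.996, 0.0]
contact_force: [0.2, -0.4, -1.4]
width: 0.023
gripper_force: 59.9
```

{"api": "servo_tool", "payload": {
  "moves": [
    {"dp":[0.02,-0.2,0],"delta_rot":[0,0,0],"fingers":0},
    {"dp":[0.02,-0.2,0],"delta_rot":[0,0,0],"fingers":0},
    {"dp":[0,-0.15,0],"delta_rot":[0,0,0],"fingers":0},
    {"dp":[0,0,0],"delta_rot":[0,0,0],"fingers":0},
    {"dp":[0,0,0],"delta_rot":[0,0,0],"fingers":0}
  ]
}}

```text
clock: 19.2
position: [0.4918, -0.2779, 0.386]
ee_rot: [-0.001, 0.086, 0.996, 0.001]
contact_force: [-0.1, 0.9, -0.7]
width: 0.0235
gripper_force: 59.8
```

```bash
python3 - <<'E'
from h import *
go([.4904,-.2854,.2258],[0,0,-1])
wsnap('w11');z=dict(np.load('pics/w11.npz'));P=wcloud(z);h=cv2.cvtColor(z['im'],cv2.COLOR_RGB2HSV);H,S,V=[h[...,i].astype(int) for i in range(3)]
y=(H>20)&(H<35)&(S>120)&(P[...,2]>.12)&(P[...,2]<.14)&(P[...,0]<.49)
N,L_,st,ce=cv2.connectedComponentsWithStats(y.astype('uint8'))
for i in range(1,N):
    if st[i,4]>20: q=P[L_==i];print('lip',st[i,4],np.median(q,0).round(4))
T=(P-z['p'])@z['R'];nr=(abs(T[...,0])<.04)&(abs(T[...,1])<.035)&(T[...,2]>.03)&(T[...,2]<.24);q=T[(V<60)&nr]
for lo in (.15,.17,.19):
    s=q[abs(q[:,2]-lo)<.005];print(lo,len(s),s.mean(0).round(4),s.max(0).round(4))
print(s[:0],R if 0 else z['R'].round(4).tolist())
E
```

```text
t 19.2 pos [ 0.4918 -0.2779  0.386 ] F [-0.06  0.89 -0.74] dp units [-0.002 -0.04   0.801] rot units [ 0.02 -0.03  0.  ] toolz [-0.0024  0.0023 -1.    ]
dp after turn [ 0.    -0.038  0.801]
19.2 [ 0.49177213 -0.27786818  0.38598771] [[-0.985, 0.17, -0.002], [0.17, 0.985, 0.002], [0.003, 0.002, -1.0]] [-0.05761377  0.89372574 -0.74372668]
lip 76 [ 0.465  -0.2601  0.1301]
lip 62 [ 0.4591 -0.2977  0.1299]
0.15 56 [0.0065 0.0007 0.1503] [0.0078 0.0074 0.1549]
0.17 50 [0.0061 0.001  0.17  ] [0.0078 0.0081 0.1747]
0.19 37 [0.0063 0.0009 0.1894] [0.0079 0.0084 0.1938]
[] [[-0.9854, 0.1705, -0.0024], [0.1705, 0.9854, 0.0023], [0.0028, 0.0019, -1.0]]
```

{"api": "servo_tool", "payload": {
  "moves": [
    {"dp":[0,-0.036,0],"delta_rot":[0,0,0],"fingers":0},
    {"dp":[0,0,0.1],"delta_rot":[0,0,0],"fingers":0},
    {"dp":[0,0,0],"delta_rot":[0,0,0],"fingers":0},
    {"dp":[0,0,0],"delta_rot":[0,0,0],"fingers":0},
    {"dp":[0,0,0],"delta_rot":[0,0,0],"fingers":0}
  ]
}}

```text
clock: 19.75
position: [0.4915, -0.2845, 0.3679]
ee_rot: [0.0, 0.084, 0.996, -0.0]
contact_force: [0.5, 0.1, -1.4]
width: 0.0234
gripper_force: 59.7
```

```bash
python3 -c "
from h import *
go([.4904,-.2847,.2258],[0,0,-1])"
```

```text
t 19.75 pos [ 0.4915 -0.2845  0.3679] F [ 0.53  0.11 -1.37] dp units [ 0.006 -0.002  0.71 ] rot units [-0.    0.01  0.  ] toolz [ 9.e-04 -6.e-04 -1.e+00]
dp after turn [ 0.005 -0.002  0.71 ]
```

Lined up. I'll lower 130 mm in gentle steps and watch the force.

{"api": "servo_tool", "payload": {
  "moves": [
    {"dp":[0.005,-0.002,0.08],"delta_rot":[0,0,0],"fingers":0},
    {"dp":[0,0,0.08],"delta_rot":[0,0,0],"fingers":0},
    {"dp":[0,0,0.08],"delta_rot":[0,0,0],"fingers":0},
    {"dp":[0,0,0],"delta_rot":[0,0,0],"fingers":0}
  ]
}}

```text
clock: 20.15
position: [0.4895, -0.2843, 0.3178]
ee_rot: [-0.001, 0.085, 0.996, 0.001]
contact_force: [0.2, 0.5, -1.3]
width: 0.0232
gripper_force: 59.8
```

{"api": "servo_tool", "payload": {
  "moves": [
    {"dp":[0,0,0.12],"delta_rot":[0,0,0],"fingers":0},
    {"dp":[0,0,0.12],"delta_rot":[0,0,0],"fingers":0},
    {"dp":[0,0,0.12],"delta_rot":[0,0,0],"fingers":0},
    {"dp":[0,0,0.05],"delta_rot":[0,0,0],"fingers":0},
    {"dp":[0,0,0],"delta_rot":[0,0,0],"fingers":0}
  ]
}}

```text
clock: 20.65
position: [0.49, -0.2848, 0.2367]
ee_rot: [-0.001, 0.085, 0.996, 0.0]
contact_force: [0.9, 0.0, -0.2]
width: 0.0237
gripper_force: 59.9
```

{"api": "servo_tool", "payload": {
  "moves": [
    {"dp":[0,0,0],"delta_rot":[0,0,0],"fingers":0},
    {"dp":[0,0,0],"delta_rot":[0,0,0],"fingers":0}
  ]
}}

```text
clock: 20.85
position: [0.4909, -0.2856, 0.2388]
ee_rot: [0.001, 0.085, 0.996, -0.001]
contact_force: [-1.0, -0.9, -1.5]
width: 0.0231
gripper_force: 59.8
```

```bash
python3 -c "
from h import *
go([.4904,-.2847,.2248],[0,0,-1])"
```

```text
t 20.85 pos [ 0.4909 -0.2856  0.2388] F [-1.   -0.9  -1.49] dp units [0.003 0.004 0.07 ] rot units [-0.01  0.03  0.  ] toolz [ 0.0026 -0.0019 -1.    ]
dp after turn [0.003 0.004 0.07 ]
```

{"api": "servo_tool", "payload": {
  "moves": [
    {"dp":[0.003,0.003,0.03],"delta_rot":[0,0,0],"fingers":0},
    {"dp":[0,0,0.025],"delta_rot":[0,0,0],"fingers":0},
    {"dp":[0,0,0],"delta_rot":[0,0,0],"fingers":0},
    {"dp":[0,0,0],"delta_rot":[0,0,0],"fingers":0}
  ]
}}

```text
clock: 21.25
position: [0.4895, -0.2842, 0.2259]
ee_rot: [-0.0, 0.085, 0.996, 0.0]
contact_force: [-0.3, -0.3, -1.7]
width: 0.0236
gripper_force: 59.8
```

{"api": "servo_tool", "payload": {
  "moves": [
    {"dp":[0,0,0.01],"delta_rot":[0,0,0],"fingers":0},
    {"dp":[0,0,0],"delta_rot":[0,0,0],"fingers":0},
    {"dp":[0,0,0],"delta_rot":[0,0,0],"fingers":0}
  ]
}}

```text
clock: 21.55
position: [0.4898, -0.2844, 0.2248]
ee_rot: [0.001, 0.085, 0.996, -0.0]
contact_force: [-0.2, 0.7, 2.9]
width: 0.0233
gripper_force: 60.3
```

{"api": "servo_tool", "payload": {
  "moves": [
    {"dp":[0,0,0.007],"delta_rot":[0,0,0],"fingers":0},
    {"dp":[0,0,0],"delta_rot":[0,0,0],"fingers":0},
    {"dp":[0,0,0],"delta_rot":[0,0,0],"fingers":0}
  ]
}}

```text
clock: 21.85
position: [0.4898, -0.2844, 0.2247]
ee_rot: [0.001, 0.085, 0.996, -0.0]
contact_force: [-1.8, 1.0, 10.5]
width: 0.0234
gripper_force: 61.3
```

Seated on the tines. I'll release and rise.

{"api": "servo_tool", "payload": {
  "moves": [
    {"dp":[0,0,-0.007],"delta_rot":[0,0,0],"fingers":0},
    {"dp":[0,0,0],"delta_rot":[0,0,0],"fingers":0.5},
    {"dp":[0,0,0],"delta_rot":[0,0,0],"fingers":1},
    {"dp":[0,0,0],"delta_rot":[0,0,0],"fingers":1},
    {"dp":[0,0,0],"delta_rot":[0,0,0],"fingers":1}
  ]
}}

```text
clock: 22.35
position: [0.4896, -0.2843, 0.2237]
ee_rot: [-0.0, 0.085, 0.996, 0.0]
contact_force: [-0.4, 0.4, -0.1]
width: 0.0794
gripper_force: 0.0
```

{"api": "servo_tool", "payload": {
  "moves": [
    {"dp":[0,0,0],"delta_rot":[0,0,0],"fingers":1},
    {"dp":[0,0,0],"delta_rot":[0,0,0],"fingers":1},
    {"dp":[0,0,0],"delta_rot":[0,0,0],"fingers":1}
  ]
}}

```text
clock: 22.65
position: [0.4896, -0.2843, 0.224]
ee_rot: [-0.0, 0.085, 0.996, 0.0]
contact_force: [0.2, -0.5, 0.5]
width: 0.0853
gripper_force: 0.0
```

{"api": "servo_tool", "payload": {
  "moves": [
    {"dp":[0,0,-0.05],"delta_rot":[0,0,0],"fingers":1},
    {"dp":[0,0,-0.15],"delta_rot":[0,0,0],"fingers":1},
    {"dp":[0,0,-0.2],"delta_rot":[0,0,0],"fingers":1},
    {"dp":[0,0,-0.15],"delta_rot":[0,0,0],"fingers":1},
    {"dp":[0,0,0],"delta_rot":[0,0,0],"fingers":1}
  ]
}}

```text
clock: 23.15
position: [0.4913, -0.2855, 0.34]
ee_rot: [0.005, 0.085, 0.996, -0.003]
contact_force: [-0.4, -0.3, -0.6]
width: 0.085
gripper_force: 0.0
```

{"api": "servo_tool", "payload": {
  "moves": [
    {"dp":[0,0,0],"delta_rot":[0,0,0],"fingers":1},
    {"dp":[0,0,0],"delta_rot":[0,0,0],"fingers":1},
    {"dp":[0,0,0],"delta_rot":[0,0,0],"fingers":1}
  ]
}}

```text
clock: 23.45
position: [0.4891, -0.2839, 0.3327]
ee_rot: [-0.001, 0.085, 0.996, 0.001]
contact_force: [0.2, 0.1, -0.8]
width: 0.0854
gripper_force: 0.0
```

```bash
python3 - <<'E'
from h import *
wsnap('w12');z=dict(np.load('pics/w12.npz'));P=wcloud(z);h=cv2.cvtColor(z['im'],cv2.COLOR_RGB2HSV);H,S,V=[h[...,i].astype(int) for i in range(3)]
n=(P[...,0]>.45)&(P[...,0]<.53)&(P[...,1]>-.32)&(P[...,1]<-.24)&(P[...,2]>.185)&(P[...,2]<.21)
print(n.sum(),cv2.minAreaRect(P[n][:,:2].astype('f4')*1000),P[n][:,2].max())
y=(H>20)&(H<35)&(S>120)&(abs(P[...,2]-.131)<.004)
N,L_,st,ce=cv2.connectedComponentsWithStats(y.astype('uint8'))
for i in range(1,N):
    if st[i,4]>20: q=P[L_==i];print(st[i,4],np.median(q,0).round(4),cv2.minEnclosingCircle(q[:,:2].astype('f4')))
E
```

```text
23.45 [ 0.48910159 -0.28389353  0.33268144] [[-0.986, 0.169, -0.002], [0.169, 0.986, 0.002], [0.003, 0.001, -1.0]] [ 0.16089621  0.06857946 -0.75821729]
1022 ((489.71734619140625, -284.2464599609375), (24.151941299438477, 23.66461753845215), 80.49068450927734) 0.19973954396131585
93 [ 0.459  -0.2972  0.13  ] ((0.45927751064300537, -0.29771125316619873), 0.007006875704973936)
105 [ 0.4651 -0.2602  0.1299] ((0.4653664231300354, -0.2601674199104309), 0.0071843829937279224)
442 [ 0.4789 -0.2812  0.1299] ((0.4896800220012665, -0.2840188145637512), 0.019773095846176147)
```

View pics/w12.png

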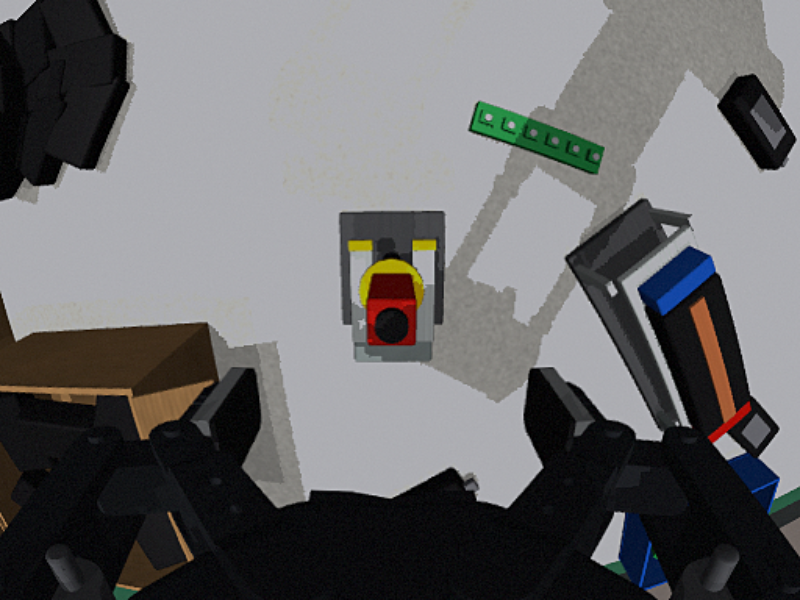

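The probe hangs upright in the fork. Its button is at (391,325) and its flange on the tines at (390,285), within 1–2 mm of where it started, and the gripper is clear.

```bash
python3 -c "
from rig import manip
print(manip.sign_off())"
```

```text
the job is handed in; nothing more can be done
None
```

I pushed the cup plate down, drew the tip pressed along the copper rail from red to blue, and hung the probe back in its fork; the job was handed in at about 23.5 s, and sign-off returned no verdict.

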